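# Collect the charged battery packs from the dust-proof charging dock

### The arm

A 7-joint arm with a two-finger parallel gripper is mounted at the origin on the work surface. World frame = base frame: x ahead of the robot, y to its left, z up, the work surface at z = 0. Lengths are in m, angles in rad, forces in N, time in s.
With the tool pointing down it reaches from about 0.425 to 0.875 m from the base axis. Payload 4.7 kg.
Tool frame: the origin (TCP) lies midway between the tips of the shut fingers; the grasp point (between the pads) lies 19 mm behind it; z points along the fingers, y is the direction in which the jaws open and shut (so a half turn about z gives the same grasp; the last joint's range is limited). The gripper opens to 87 mm and grips with 3 to 60 N. Pads are 19 mm wide; open, the fingers measure 117 mm over their backs; the gripper's body (75 mm by 190 mm) begins 51 mm behind the grasp point.
Start: joints at [1.348, 0.321, -0.07, 1.45, 0.023, 1.371, -0.057], TCP at [0.152, -0.632, 0.223] pointing down, gripper open.
Joint ranges: [-2.86, 2.86], [-0.3, 2.09], [-1.38, 1.24], [0.06, 2.45], [-1.56, 4.7], [0.09, 2.05], [-2.69, 2.69]. Speed limits (rad/s): [2.57, 2.57, 3.14, 3.14, 3.14, 3.14, 3.14].

### API

Orientations are given as a rotation vector (axis times angle).
In Python, from bench import * gives the robot as it stands. The module is installed in compiled form; this text tells all that it offers.
- The arm moves only by the tool play_rows, never from a script. Its argument "series" is one flat list of numbers, 7 for each row, row after row: the opening in per cent of the stroke, from 0 (shut) to 100 (fully open), then the shift along the tool's x, y, z in m, then the turn, a rotation vector about the tool's x, y, z in degrees. In form: [fingers, tx, ty, tz, rx, ry, rz, fingers, tx, ty, tz, rx, ry, rz, ...]. A call has 1 to 10 rows; each row is the pose to reach, as a shift and turn from the pose commanded when the call began, along the tool's axes at that moment; what a row does not reach only later rows make up. A row lasts 1/12 s, in which the tool goes at most 41.7 mm and 7.16 degrees, less where a joint would pass 70% of its speed; a pose out of reach is approached as far as the arm can. A call with a gripper value outside its range is refused whole. The fingers move at their own pace and stop on an object; "force" is the grip in N (left out, the last holds). Time passes only in rows, so rows that repeat a pose let the fingers close. It gives the time, the measured TCP pose, the force and the opening at its end, in the units of the state.
- get_state(): the state, without advancing time (a new reading comes with each control period).
- get_image(name): name is "scene" or "top" or "wrist"; returns a dict with "frame" (384x512x3 uint8, red, green, blue), "fx", "fy", "cx", "cy" (pixels), "D" ([k1, k2, p1, p2, k3] as OpenCV has them; the pictures are not rectified), "R" (3x3) and "t" (3): a world point X has camera coordinates R X + t. Camera axes: x right, y down, z forward; pixel columns grow to the right and rows downward; lengths in m; the calibration is good to about 2 mm. A picture is of the moment at which its call begins. There is no depth.
- close_job(): hands the job in, once; it reports no verdict.
The state is a dict: "time": time; "joint_positions": joint angles; "qd": joint speeds; "joint_torque": joint torques, N m; "position": TCP position; "tool_rot": TCP orientation; "ft_force": force on the tool from outside, world axes, zero at the start; "torque": the same for the moment, N m; "grip_width": opening from 0.0 (shut) to 1.0 (fully open).
Only numpy, scipy, OpenCV 4.12 (cv2) and the standard library are available. Lean on these libraries where they do the work, as an engineer would, in place of code of your own. Each camera call takes 0.05 s, during which the arm holds its last target.

### The job

Slide the clear dust cover of the charging dock fully open, then take out every battery pack that is in the dock: push a pack further down to trip its latch, let it spring up and draw it out. Set each pack down upright, without dropping it, in its own compartment of the plywood tray, and when the dock is empty slide the cover fully shut again; leave the other things on the bench where they are.

Things in the scene. Friction and masses are not known exactly. Their poses are not given: they have to be found in the camera images.
- dock_top (a point): Centre of the flat top of the charging dock: a grey block fixed to the bench, 240 (x) x 340 mm (y), 100 mm high. Dock axes: x away from its front, which faces the robot; y along its length; z up. One row of four wells, each 49 (x) x 61 mm (y), centred at x = -55 mm, y = -117, -39, +39, +117 mm from here. Aluminium rails 17 mm high along x, inner edges at y = +-155 mm.
- cover (a joint): Slide of the clear dust cover (m): 0 fully shut over the wells, 0.12 fully open towards the dock's +x. Starts shut or up to 30 mm ajar, rubs with about 1.5 N, stays where left. A sheet 95 (x) x 306 mm (y), 5 mm thick, underside 4 mm above the dock's top; centre at dock x = -57.5 mm when shut, +62.5 mm when open.
- cover_handle (a point): Centre of the cover's handle: an upright black ridge in the middle of the sheet, 14 mm thick (dock x), 80 mm long (dock y), 36 mm high. The sheet's upper face is 18 mm below this point, the handle's top 18 mm above it. Axes as the dock.
- tray_floor (a point): Centre of the inner floor of the loose plywood tray (0.9 kg), 5 mm above the bench. Tray 170 (its x) x 155 mm (its y), 38 mm high, 5 mm walls and a full-height divider each way: four open compartments 77.5 (x) x 70 mm (y), centred at x = +-41 mm, y = +-37.5 mm from here. It may get knocked aside during the work.
- ejector0 (a joint): Height (m) of the black sprung floor of the well at dock y = -117 mm: about 0 latched low, 0.035 sprung up, -0.009 pressed to its firm stop. Push-push latch: press the pack at least 8 mm down (2 to 6 N up to the stop, so press to the stop) and let go: the floor lifts the pack 35 mm within a second. Pressing it fully down from there latches it again. All start latched, those of empty wells too.
- ejector1 (a joint): The same for the well at dock y = -39 mm.
- ejector2 (a joint): The same for the well at dock y = +39 mm.
- ejector3 (a joint): The same for the well at dock y = +117 mm.
- pack0_center (a point): Centre of battery pack 0: a black block 44 (its x) x 56 (its y) x 70 mm high, grey band, two brass strips on its flat top, 0.17 to 0.3 kg; z up out of its top, x as the dock's. If present it stands loose on the floor of the well at dock y = -117 mm, top flush with the dock's top, so it cannot be gripped; sprung up, it stands 35 mm proud (2.5 mm play all round in the well).
- pack1_center (a point): Centre of battery pack 1, exactly like pack 0, in the well at dock y = -39 mm. Any of the packs may be absent (then None from the start).
- pack2_center (a point): Centre of battery pack 2, exactly like pack 0, in the well at dock y = +39 mm. Any of the packs may be absent (then None from the start).
- pack3_center (a point): Centre of battery pack 3, exactly like pack 0, in the well at dock y = +117 mm. Any of the packs may be absent (then None from the start).
- glue: Bystander: white glue bottle, 56 mm across and 150 mm tall, origin at the centre of its underside. Leave alone.
- offcut: Bystander: L-shaped light wood offcut, about 110 x 70 x 19 mm, lying flat; origin on its underside. Leave alone.
- brush: Bystander: bench brush with a dark wooden handle, lying flat. Leave alone.

How it is judged:
By the outcome, as a careful person would: the job done as asked, in the order asked, and still so for the second after the job is handed in, with the robot touching nothing.
Of pack0, pack1, pack2, pack3 only 2 to 4 are there at a start; the rules pass over those that are not, and their reading is None.
At some moment in a run one of tray may be knocked a few centimetres aside while the robot is not near it.
It also fails if it takes over 210 s, if anything falls off the work surface, if the arm or the gripper's body presses on something with over 40 N, if the wrist force passes 120 N, or if a joint passes its speed limit or range.

## Working session

There is one attempt and no reset: what is moved stays moved. The work goes in short steps, Python scripts to look and compute and a tool call to move; the robot and the scene stay as the last step left them, time stands still between calls to the robot, and variables do not carry over. Pictures are saved under pics/ and viewed, and the job is handed in when it is done.

Besides the shell and the picture viewer there is one more tool, called after ">>>" in YAML: its name, and indented under it one key for each argument. play_rows: Moves the arm, as the interface text tells. Its arguments: {"type":"object","properties":{"series":{"type":"array"},"force":{"type":"number"}},"required":["series"]}

```bash
mkdir -p pics; python3 - <<'E'
from bench import *
import cv2
s=get_state()
for k,v in s.items(): print(k,v)
for n in ["scene","top","wrist"]:
    im=get_image(n); cv2.imwrite(f"pics/{n}0.png",im["frame"][:,:,::-1])
    print(n,im["fx"],im["cx"],im["cy"],im["D"],(-im["R"].T@im["t"]).round(3)); print(im["R"].round(3))
E
```

```text
time 0.0
joint_positions [ 1.34810925  0.32183899 -0.07012825  1.45164661  0.02256763  1.37080729
 -0.05691856]
qd [-5.25861555e-04 -7.41862732e-04 -8.36595798e-04 -1.00033765e-03
 -4.49118748e-05  8.77320892e-04 -1.70145242e-04]
joint_torque [ 2.34663767e-04 -4.91280055e+01 -4.03398843e-01 -3.12523627e+01
 -6.38661487e-02  4.38180612e-02  1.80907282e-04]
position [ 0.15233827 -0.63133369  0.22146572]
tool_rot [-3.11771232e+00 -3.70924434e-01  4.35714237e-04]
ft_force [ 0.02549089 -0.10183118 -0.35618307]
torque [-0.06040326  0.02090716  0.02612938]
grip_width 0.9968526699663035
scene 402.6253098680173 254.92770179998587 197.52253410965875 [-0.11692436  0.          0.          0.          0.        ] [ 1.576 -0.225  0.889]
[[ 0.263  0.965 -0.008]
 [ 0.573 -0.162 -0.804]
 [-0.777  0.206 -0.595]]
top 392.5702932443661 251.29627788694467 195.02268939946651 [-0.10325123  0.          0.          0.          0.        ] [0.442 0.072 1.146]
[[-0.004 -1.    -0.002]
 [-0.996  0.004 -0.085]
 [ 0.085  0.002 -0.996]]
wrist 290.20000090038843 258.18337660134836 193.44614589095 [-0.03170773  0.          0.          0.          0.        ] [ 0.229 -0.613  0.384]
[[ 0.235 -0.972 -0.001]
 [-0.931 -0.226  0.287]
 [-0.28  -0.066 -0.958]]
```

View pics/scene0.png

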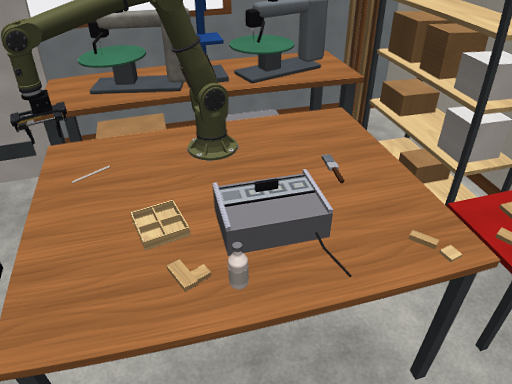

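View pics/top0.png

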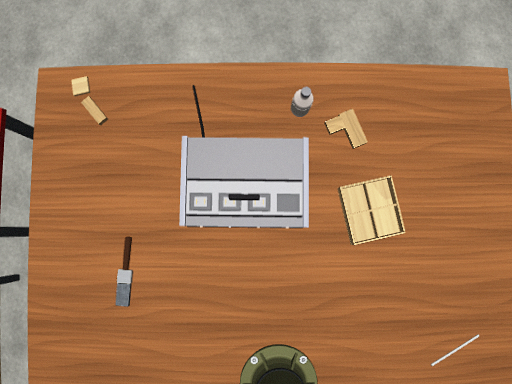

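View pics/wrist0.png

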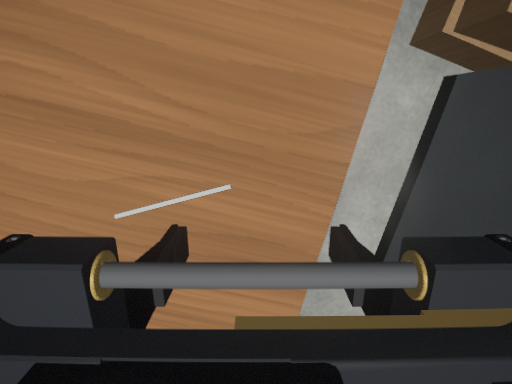

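```bash
cat > h.py <<'E'
import numpy as np, cv2
from bench import *
def K(im): return np.array([[im["fx"],0,im["cx"]],[0,im["fy"],im["cy"]],[0,0,1.]])
def ray(im,px):
    p=cv2.undistortPoints(np.array(px,float).reshape(-1,1,2),K(im),np.array(im["D"])).reshape(-1,2)
    d=np.c_[p,np.ones(len(p))]@im["R"]; c=-im["R"].T@im["t"]; return c,d
def onz(im,px,z):
    c,d=ray(im,px); return c+d*((z-c[2])/d[:,2])[:,None]
def proj(im,X):
    return cv2.projectPoints(np.array(X,float).reshape(-1,3),cv2.Rodrigues(im["R"])[0],im["t"],K(im),np.array(im["D"]))[0].reshape(-1,2)
def save(fr,name,box=None,s=1):
    if box: fr=fr[box[1]:box[3],box[0]:box[2]]
    cv2.imwrite("pics/"+name,cv2.resize(fr,None,fx=s,fy=s,interpolation=cv2.INTER_CUBIC)[:,:,::-1])
E
python3 - <<'E'
from h import *
t=get_image("top"); s=get_image("scene")
save(t["frame"],"t1.png",(170,125,320,240),5)
save(t["frame"],"t2.png",(320,160,420,260),5)
save(s["frame"],"s1.png",(120,165,340,295),3.6)
E
```

```text
(no output)
```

View pics/t1.png

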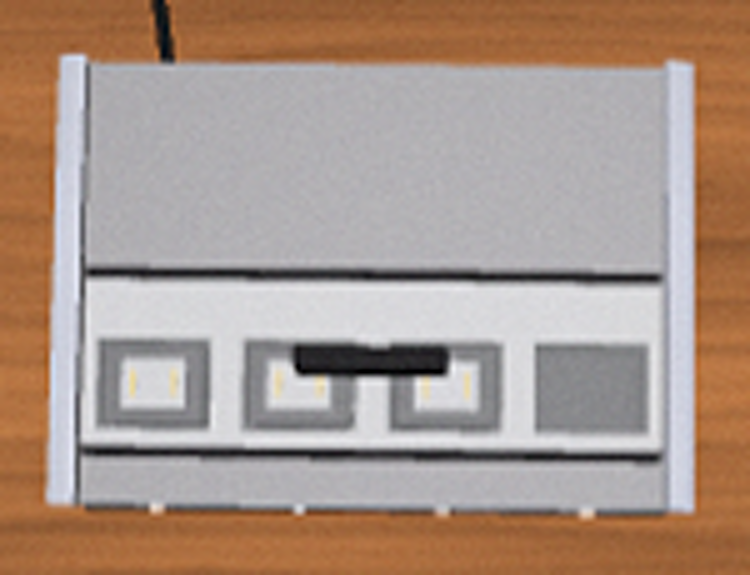

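View pics/t2.png

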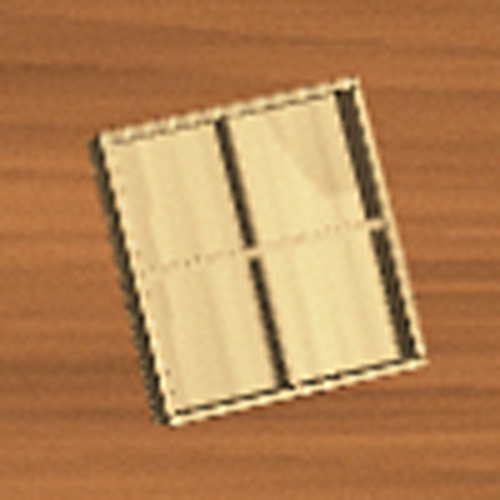

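View pics/s1.png

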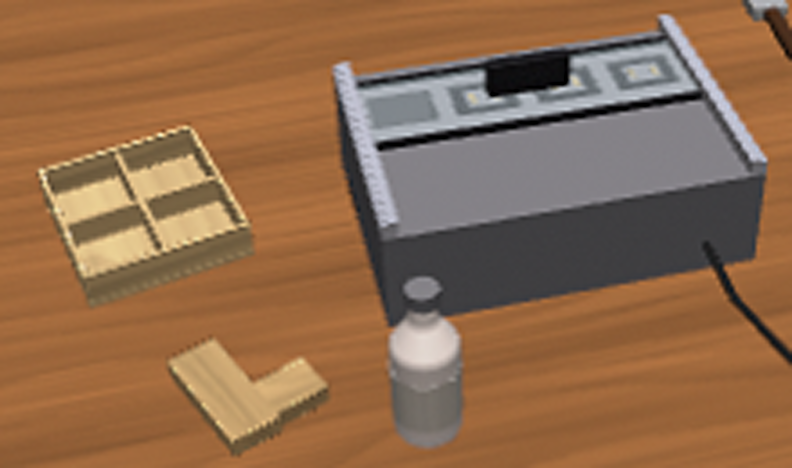

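```bash
python3 - <<'E'
from h import *
t=get_image("top")
f=lambda l,o,s=5:[(a/s+o[0],b/s+o[1]) for a,b in l]
o=(170,125)
print("rails",onz(t,f([(62,57),(88,59),(667,63),(693,63),(47,503),(75,504),(667,512),(693,512)],o),.117).round(4))
print("wells L,R centers", onz(t,f([(153,384),(299,385),(445,387),(591,389)],o),.1).round(4))
print("cover L back/front edges",onz(t,f([(85,280),(660,285),(80,447),(660,452)],o),.109).round(4))
print("handle top", onz(t,f([(294,344),(450,347),(296,372),(448,374)],o),.145).round(4))
o=(320,160)
r=onz(t,f([(97,135),(357,80),(425,360),(168,425)],o),.043);print("tray",r.round(4),r.mean(0))
print(np.linalg.norm(np.roll(r,-1,0)-r,axis=1))
print(onz(t,f([(250,248)],o),.043))
E
```

```text
rails [[ 0.6882  0.2578  0.117 ]
 [ 0.6869  0.2438  0.117 ]
 [ 0.6832 -0.0662  0.117 ]
 [ 0.6832 -0.0801  0.117 ]
 [ 0.4499  0.2628  0.117 ]
 [ 0.4493  0.248   0.117 ]
 [ 0.444  -0.0623  0.117 ]
 [ 0.4439 -0.076   0.117 ]]
wells L,R centers [[ 0.5135  0.2095  0.1   ]
 [ 0.5126  0.1313  0.1   ]
 [ 0.5113  0.0533  0.1   ]
 [ 0.5098 -0.0247  0.1   ]]
cover L back/front edges [[ 0.5686  0.2452  0.109 ]
 [ 0.5646 -0.0614  0.109 ]
 [ 0.4795  0.247   0.109 ]
 [ 0.4757 -0.06    0.109 ]]
handle top [[0.5307 0.1313 0.145 ]
 [0.5288 0.0515 0.145 ]
 [0.5163 0.1303 0.145 ]
 [0.5149 0.0526 0.145 ]]
tray [[ 0.5578 -0.1763  0.043 ]
 [ 0.5891 -0.3283  0.043 ]
 [ 0.4286 -0.3628  0.043 ]
 [ 0.3937 -0.2133  0.043 ]] [ 0.49229378 -0.27013621  0.043     ]
[0.15519286 0.16413466 0.15354381 0.16820935]
[[ 0.49306988 -0.26264648  0.043     ]]
```

```bash
cat >> h.py <<'E'
from scipy.spatial.transform import Rotation as Ro
DY=np.radians(-0.95); DC=np.array([.5665,.0915])
def dock(x,y): c,s=np.cos(DY),np.sin(DY); return DC+np.array([c*x-s*y,s*x+c*y])
def goto(*tg, base=None):
    """each target: x,y,z,yaw of tool y (deg). prints shift/turn from present pose"""
    s=get_state(); p=np.array(s["position"]); R=Ro.from_rotvec(s["tool_rot"])
    print("t",round(s["time"],2),"pos",p.round(4),"yawy",np.degrees(np.arctan2(*R.as_matrix()[:2,1][::-1])).round(2),"tilt",R.as_matrix()[2].round(4),"F",np.round(s["ft_force"],1),"g",round(s["grip_width"],3))
    for x,y,z,a in tg:
        a=np.radians(a); Y=np.array([np.cos(a),np.sin(a),0]);Z=np.array([0,0,-1.]);X=np.cross(Y,Z)
        T=Ro.from_matrix(np.c_[X,Y,Z])
        print("  sh",(R.inv().apply(np.array([x,y,z])-p)).round(4),"turn",np.degrees((R.inv()*T).as_rotvec()).round(2))
E
python3 -c "
from h import *
goto((.43,-.33,.28,-38),(.5227,.0914,.25,-.95))"
```

```text
t 0.3 pos [ 0.1524 -0.6317  0.2222] yawy -76.43 tilt [-0.e+00 -6.e-04 -1.e+00] F [ 0.3 -0.2 -0.5] g 1.002
  sh [ 0.3406 -0.2282 -0.0576] turn [-3.000e-02 -1.000e-02 -3.843e+01]
  sh [ 0.5296 -0.6161 -0.0274] turn [-3.000e-02 -2.000e-02 -7.548e+01]
```

>>> play_rows:
  series: [70,0.034,-0.0228,-0.006,0,0,-3.8,70,0.068,-0.0456,-0.012,0,0,-7.7,70,0.102,-0.068,-0.018,0,0,-11.5,70,0.136,-0.091,-0.024,0,0,-15.4,70,0.17,-0.114,-0.03,0,0,-19.2,70,0.204,-0.137,-0.036,0,0,-23,70,0.238,-0.16,-0.04,0,0,-26.9,70,0.272,-0.182,-0.046,0,0,-30.7,70,0.306,-0.205,-0.052,0,0,-34.6,70,0.341,-0.228,-0.058,0,0,-38.4]

```text
time: 1.13
position: [0.4309, -0.3291, 0.2811]
tool_rot: [2.821, 1.38, -0.0]
ft_force: [0.9, -0.4, 0.5]
grip_width: 0.699
```

```bash
python3 -c "
from h import *
goto((.5227,.0914,.22,-.95))"
```

```text
t 1.13 pos [ 0.4309 -0.3291  0.2811] yawy -37.86 tilt [-5.e-04  7.e-04 -1.e+00] F [ 0.9 -0.4  0.5] g 0.699
  sh [ 0.3883 -0.1856  0.0607] turn [ 3.000e-02  4.000e-02 -3.691e+01]
```

>>> play_rows:
  series: [70,0.039,-0.0186,0.006,0,0,-3.7,70,0.078,-0.037,0.012,0,0,-7.4,70,0.116,-0.056,0.018,0,0,-11.1,70,0.155,-0.074,0.024,0,0,-14.8,70,0.194,-0.093,0.03,0,0,-18.5,70,0.233,-0.111,0.036,0,0,-22.1,70,0.272,-0.13,0.042,0,0,-25.8,70,0.311,-0.149,0.048,0,0,-29.5,70,0.35,-0.167,0.054,0,0,-33.2,70,0.388,-0.1856,0.06,0,0,-36.9]

```text
time: 1.97
position: [0.5193, 0.074, 0.2231]
tool_rot: [2.239, 2.201, 0.0]
ft_force: [2.2, -0.6, -0.6]
grip_width: 0.701
```

```bash
python3 -c "
from h import *
w=get_image('wrist'); save(w['frame'],'w1.png')
h=[.5227,.0914]
for a in [(.007,.04),(-.007,-.04),(.007,-.04),(-.007,.04)]: print(proj(w,[[h[0]+a[0],h[1]+a[1],.145]]))
goto((.5227,.0914,.12,-.95))"
```

```text
[[269.99489587 133.44191302]]
[[254.81716899 224.48571783]]
[[270.44641023 224.23750879]]
[[252.86272563 133.73026764]]
t 2.02 pos [0.519  0.0847 0.2224] yawy -0.17 tilt [ 0.0068  0.0013 -1.    ] F [-0.3  6.5  0.3] g 0.698
  sh [0.006  0.0036 0.1024] turn [ 0.07 -0.39  0.79]
```

View pics/w1.png

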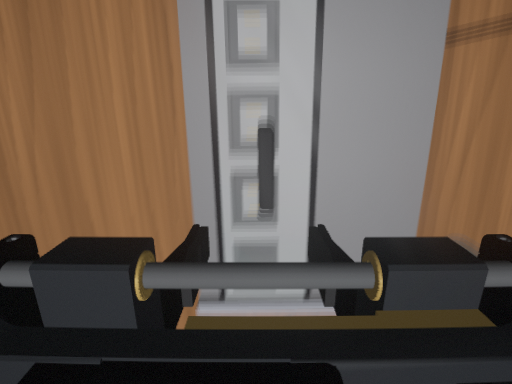

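>>> play_rows:
  series: [70,0.006,0.0036,0.02,0,-0.4,0.8,70,0.006,0.0036,0.03,0,-0.4,0.8,70,0.006,0.0036,0.03,0,-0.4,0.8,70,0.006,0.0036,0.03,0,-0.4,0.8]

```text
time: 2.35
position: [0.5223, 0.0767, 0.1923]
tool_rot: [2.257, 2.179, -0.011]
ft_force: [-0.2, -1.0, -0.0]
grip_width: 0.699
```

```bash
python3 -c "
from h import *
w=get_image('wrist'); save(w['frame'],'w2.png',(150,60,350,240),4)
h=[.5227,.0914]
for a in [(.007,.04),(-.007,-.04),(.007,-.04),(-.007,.04)]: print(proj(w,[[h[0]+a[0],h[1]+a[1],.145]]))
goto((.5227,.0914,.12,-.95))"
```

```text
[[266.42468884 140.63766484]]
[[251.52608081 242.39432022]]
[[269.07239232 241.85977756]]
[[246.89730778 141.31669243]]
t 2.4 pos [0.5229 0.0767 0.1931] yawy -2.05 tilt [-7.4e-03 -3.0e-04 -1.0e+00] F [-0.2  0.4  0.5] g 0.7
  sh [ 0.0152 -0.0007  0.073 ] turn [-0.02  0.42 -1.1 ]
```

View pics/w2.png

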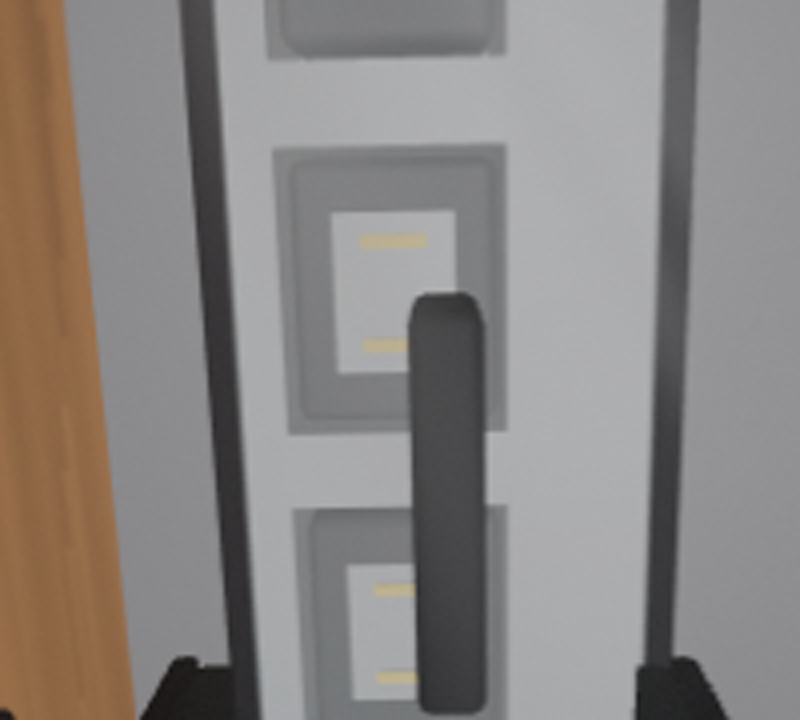

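>>> play_rows:
  series: [60,0.015,0,0.02,0,0.4,-1,60,0.015,0,0.035,0,0.4,-1,60,0.015,0,0.05,0,0.4,-1,60,0.015,0,0.06,0,0.4,-1,60,0.015,0,0.07,0,0.4,-1,60,0.015,0,0.072,0,0.4,-1,60,0.015,0,0.072,0,0.4,-1]

```text
time: 2.98
position: [0.5233, 0.0921, 0.1206]
tool_rot: [-2.24, -2.202, 0.001]
ft_force: [0.2, -0.1, 0.4]
grip_width: 0.6
```

```bash
python3 -c "
from h import *
w=get_image('wrist'); save(w['frame'],'w3.png')
goto((.5227,.0914,.12,-.95))"
```

```text
t 3.03 pos [0.5237 0.0924 0.1212] yawy -0.97 tilt [ 0.e+00  4.e-04 -1.e+00] F [ 1.2 -0.6 -0.1] g 0.601
  sh [-0.001  -0.001   0.0012] turn [ 0.02 -0.   -0.02]
```

View pics/w3.png

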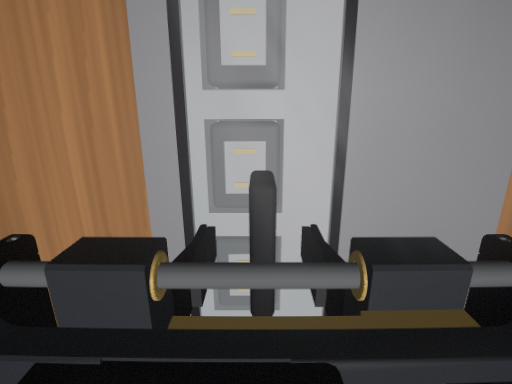

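>>> play_rows:
  series: [0,0,0,0,0,0,0,0,0,0,0,0,0,0,0,0,0,0,0,0,0,0,0,0,0,0,0,0,0,0,0,0,0,0,0,0,0,0,0,0,0,0]
  force: 20

```text
time: 3.53
position: [0.5235, 0.0926, 0.1209]
tool_rot: [2.239, 2.203, 0.0]
ft_force: [0.1, -0.3, 0.7]
grip_width: 0.226
```

>>> play_rows:
  series: [0,0,0.01,0,0,0,0,0,0,0.025,0,0,0,0,0,0,0.04,0,0,0,0,0,0,0.055,0,0,0,0,0,0,0.07,0,0,0,0,0,0,0.085,0,0,0,0,0,0,0.095,0,0,0,0,0,0,0.1,0,0,0,0,0,0,0.1,0,0,0,0]

```text
time: 4.28
position: [0.6251, 0.0912, 0.1207]
tool_rot: [2.24, 2.203, 0.003]
ft_force: [2.7, 0.7, 1.1]
grip_width: 0.157
```

>>> play_rows:
  series: [0,0,0.004,0,0,0,0,0,0,0.008,0,0,0,0,0,0,0.01,0,0,0,0,0,0,0.01,0,0,0,0,0,0,0.01,0,0,0,0]

```text
time: 4.7
position: [0.6319, 0.0911, 0.1207]
tool_rot: [-2.238, -2.203, 0.004]
ft_force: [-4.9, -0.4, 3.3]
grip_width: 0.158
```

>>> play_rows:
  series: [0,0,0.003,0,0,0,0,0,0,0.004,0,0,0,0,0,0,0.004,0,0,0,0]

```text
time: 4.95
position: [0.6319, 0.0911, 0.1206]
tool_rot: [-2.233, -2.2, 0.016]
ft_force: [-15.5, -1.5, 9.9]
grip_width: 0.162
```

```bash
python3 -c "
from h import *
t=get_image('top'); save(t['frame'],'t3.png',(170,125,320,240),5)
goto((.62,.0914,.12,-.95))"
```

```text
t 5.0 pos [0.6319 0.0911 0.1206] yawy -0.86 tilt [-0.0025 -0.0114 -0.9999] F [-16.   -0.3  11.7] g 0.16
  sh [ 0.0001 -0.0119  0.0007] turn [-0.65  0.15  0.09]
```

View pics/t3.png

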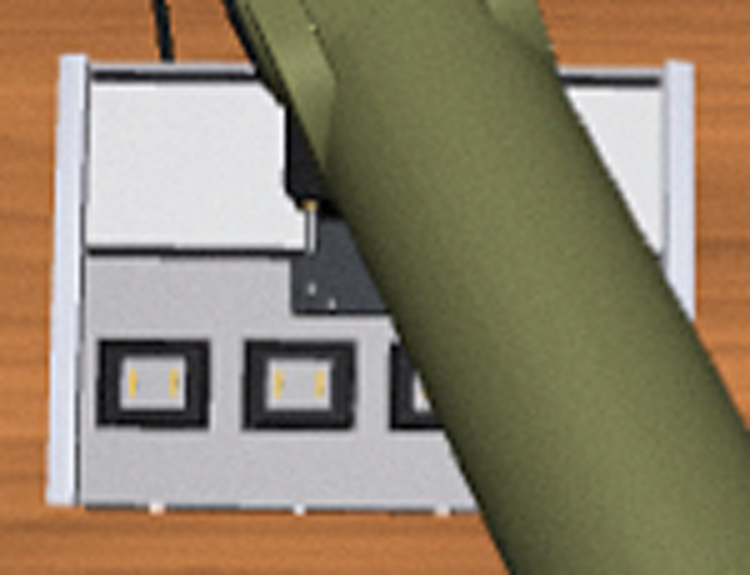

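>>> play_rows:
  series: [0,0,-0.003,0,0,0,0,0,0,-0.004,0,0,0,0,50,0,-0.004,0,0,0,0,50,0,-0.004,0,0,0,0,50,0,-0.004,0,0,0,0,50,0,-0.004,0,0,0,0]

```text
time: 5.5
position: [0.6341, 0.0902, 0.1207]
tool_rot: [2.24, 2.202, 0.001]
ft_force: [-0.1, -0.4, -0.1]
grip_width: 0.378
```

```bash
sed -i 's/DC=np.array.*/DC=np.array([.569,.094])/' h.py; python3 -c "
from h import *
p=dock(-.055,.117)
goto((.632,.09,.22,-.95),(p[0],p[1],.18,-.95))"
```

```text
t 5.5 pos [0.6341 0.0902 0.1207] yawy -0.98 tilt [-2.0e-04  1.1e-03 -1.0e+00] F [-0.1 -0.4 -0.1] g 0.378
  sh [-0.0003 -0.002  -0.0993] turn [ 0.06  0.01 -0.03]
  sh [ 0.1196 -0.1202 -0.0594] turn [ 0.06  0.01 -0.03]
```

>>> play_rows:
  series: [50,0,0,-0.02,0,0,0,50,0,0,-0.05,0,0,0,50,0,-0.02,-0.08,0,0,0,20,0,-0.05,-0.1,0,0,0,0,0,-0.08,-0.1,0,0,0,0,0,-0.1,-0.1,0,0,0,0,0,-0.12,-0.1,0,0,0,0,0,-0.12,-0.1,0,0,0,0,0,-0.12,-0.1,0,0,0]

```text
time: 6.25
position: [0.5135, 0.0923, 0.2214]
tool_rot: [2.238, 2.201, 0.0]
ft_force: [0.5, -0.6, -0.3]
grip_width: 0.134
```

```bash
python3 -c "
from h import *
w=get_image('wrist'); save(w['frame'],'w4.png')
for y in (.117,.039):
  c=[np.r_[dock(-.055+a,y+b),.1] for a,b in [(-.0245,-.0305),(.0245,-.0305),(.0245,.0305),(-.0245,.0305)]]
  print(proj(w,c).round(1))
t=get_image('top'); save(t['frame'],'t4.png',(170,125,320,240),5)
goto()"
```

```text
[[232.5  94.9]
 [285.1  94.9]
 [286.8  22.2]
 [230.9  22.1]]
[[234.3 176.5]
 [283.1 176.5]
 [284.7 113.7]
 [232.9 113.7]]
t 6.35 pos [0.5144 0.0924 0.2211] yawy -0.97 tilt [-1.0e-04  1.4e-03 -1.0e+00] F [ 0.7 -0.3  0.3] g 0.053
```

View pics/w4.png

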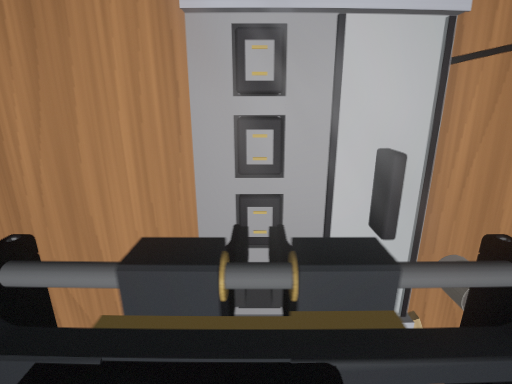

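View pics/t4.png

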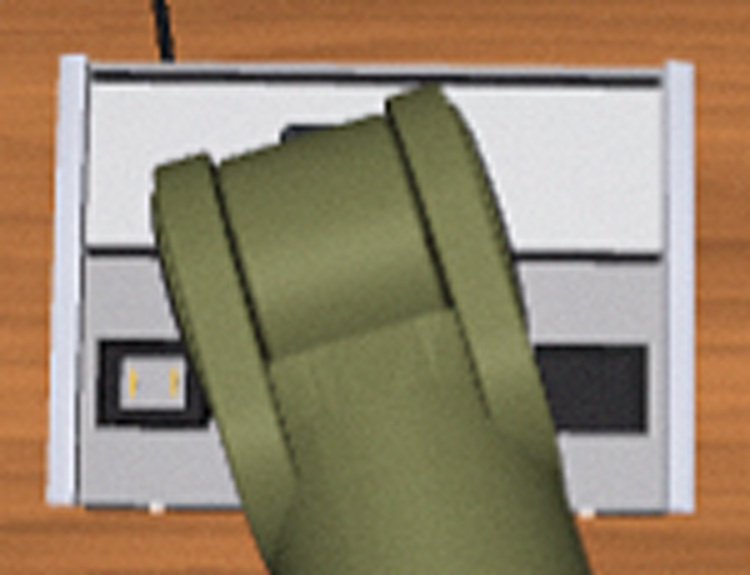

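```bash
sed -i 's/DC=np.array.*/DC=np.array([.569,.0925])/' h.py; python3 -c "
from h import *
p=dock(-.055,.117)
goto((p[0],p[1],.12,-.95),(p[0],p[1],.0855,-.95))"
```

```text
t 6.35 pos [0.5144 0.0924 0.2211] yawy -0.97 tilt [-1.0e-04  1.4e-03 -1.0e+00] F [ 0.7 -0.3  0.3] g 0.053
  sh [ 0.118  -0.0005  0.101 ] turn [ 0.08  0.   -0.02]
  sh [ 0.118  -0.0006  0.1355] turn [ 0.08  0.   -0.02]
```

>>> play_rows:
  series: [0,0.03,0,0,0,0,0,0,0.065,0,0.02,0,0,0,0,0.095,0,0.05,0,0,0,0,0.118,-0.0005,0.08,0,0,0,0,0.118,-0.0005,0.105,0,0,0,0,0.118,-0.0005,0.118,0,0,0,0,0.118,-0.0005,0.125,0,0,0,0,0.118,-0.0005,0.131,0,0,0,0,0.118,-0.0005,0.134,0,0,0,0,0.118,-0.0005,0.136,0,0,0]

```text
time: 7.18
position: [0.5161, 0.2117, 0.0899]
tool_rot: [2.24, 2.201, 0.002]
ft_force: [-14.3, -3.0, 40.6]
grip_width: 0.007
```

>>> play_rows:
  series: [0,0,0,-0.01,0,0,0,0,0,0,-0.03,0,0,0,30,0,0,-0.06,0,0,0,75,0,0,-0.085,0,0,0,75,0,0,-0.085,0,0,0,75,0,0,-0.085,0,0,0,75,0,0,-0.085,0,0,0,75,0,0,-0.085,0,0,0]

```text
time: 7.85
position: [0.5147, 0.2097, 0.169]
tool_rot: [-2.241, -2.202, 0.002]
ft_force: [0.0, -0.2, -1.0]
grip_width: 0.377
```

```bash
python3 -c "
from h import *
w=get_image('wrist'); save(w['frame'],'w5.png')
t=get_image('top'); save(t['frame'],'t5.png',(170,125,420,265),3.2)
t=get_image('scene'); save(t['frame'],'s5.png',(120,165,340,295),3.6)
p=dock(-.055,.117)
goto((p[0],p[1],.105,-.95))"
```

```text
t 8.0 pos [0.5144 0.2103 0.1688] yawy -0.94 tilt [-6.0e-04 -1.6e-03 -1.0e+00] F [-0.9 -0.  -0.4] g 0.515
  sh [0.0001 0.0017 0.0638] turn [-0.09  0.03  0.01]
```

View pics/s5.png

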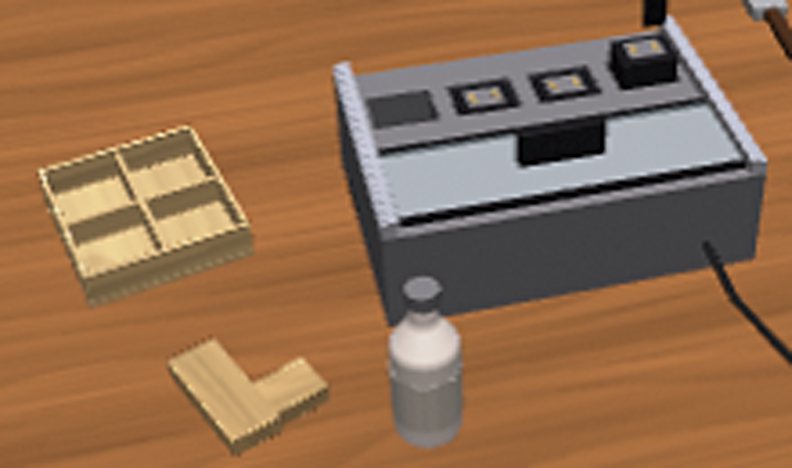

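View pics/w5.png

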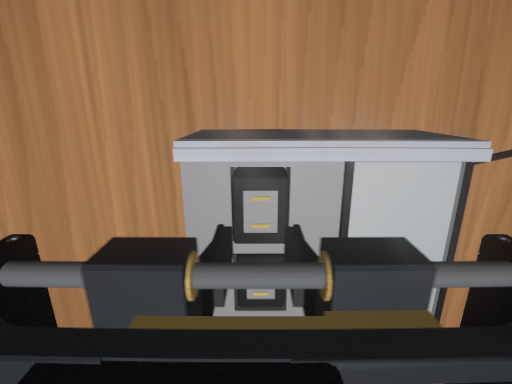

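View pics/t5.png

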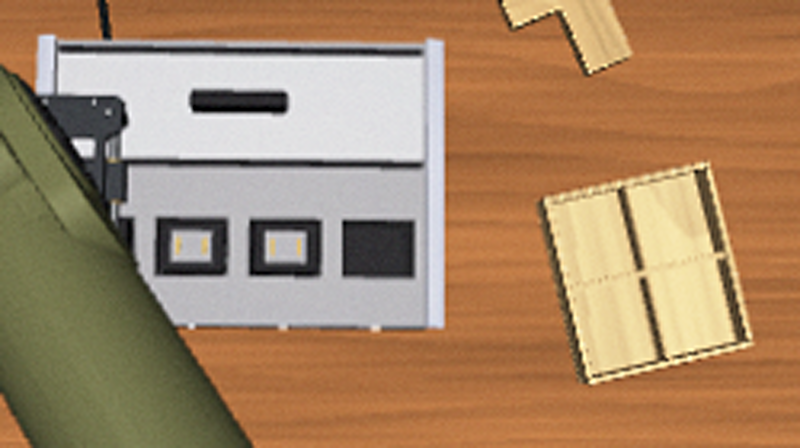

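>>> play_rows:
  series: [80,0,0.0005,0,0,0,0,80,0,0.0005,0,0,0,0,80,0,0.0005,0,0,0,0,80,0,0.0005,0.01,0,0,0,80,0,0.0005,0.025,0,0,0,80,0,0.0005,0.04,0,0,0,80,0,0.0005,0.055,0,0,0,80,0,0.0005,0.063,0,0,0,80,0,0.0005,0.063,0,0,0]

```text
time: 8.75
position: [0.5137, 0.2101, 0.1044]
tool_rot: [-2.238, -2.202, 0.006]
ft_force: [-0.5, 0.2, 0.4]
grip_width: 0.801
```

>>> play_rows:
  series: [0,0,0,0,0,0,0,0,0,0,0,0,0,0,0,0,0,0,0,0,0,0,0,0,0,0,0,0,0,0,0,0,0,0,0,0,0,0,0,0,0,0]
  force: 25

```text
time: 9.25
position: [0.5158, 0.2109, 0.1073]
tool_rot: [2.239, 2.203, 0.002]
ft_force: [-0.1, -0.1, 0.5]
grip_width: 0.505
```

```bash
python3 -c "
from h import *
w=get_image('wrist'); save(w['frame'],'w6.png')
goto()"
```

```text
t 9.3 pos [0.5158 0.2109 0.1073] yawy -0.94 tilt [ 2.0e-04  1.3e-03 -1.0e+00] F [0.9 0.1 0.4] g 0.502
```

View pics/w6.png

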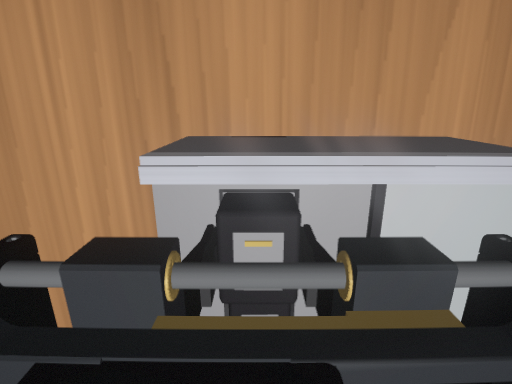

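>>> play_rows:
  series: [0,0,0,-0.01,0,0,0,0,0,0,-0.025,0,0,0,0,0,0,-0.045,0,0,0,0,0,0,-0.065,0,0,0,0,0,0,-0.085,0,0,0,0,0,0,-0.105,0,0,0,0,0,0,-0.12,0,0,0,0,0,0,-0.125,0,0,0,0,0,0,-0.125,0,0,0]

```text
time: 10.05
position: [0.5157, 0.2111, 0.2331]
tool_rot: [2.238, 2.203, 0.003]
ft_force: [-0.3, 0.9, -3.3]
grip_width: 0.502
```

```bash
cat > tray.py <<'E'
from h import *
def tray(im,z=.038):
    f=im["frame"]; hsv=cv2.cvtColor(f,cv2.COLOR_RGB2HSV)
    m=((hsv[...,0]>12)&(hsv[...,0]<35)&(hsv[...,2]>165)&(hsv[...,1]<150)).astype(np.uint8)*255
    m=cv2.morphologyEx(m,cv2.MORPH_CLOSE,np.ones((5,5)))
    cs=[c for c in cv2.findContours(m,cv2.RETR_EXTERNAL,cv2.CHAIN_APPROX_NONE)[0]]
    cs=sorted(cs,key=cv2.contourArea)
    for c in cs[-3:]: print(cv2.contourArea(c),c.reshape(-1,2).mean(0))
    c=max(cs,key=cv2.contourArea).reshape(-1,2)
    w=onz(im,c+0.0,z)[:,:2]
    (cx,cy),(a,b),ang=cv2.minAreaRect((w*1000).astype(np.float32))
    print("tray rect",round(cx,1),round(cy,1),round(a,1),round(b,1),"ang",ang)
    return m
if __name__=="__main__":
    t=get_image("top"); m=tray(t); save(np.dstack([m]*3),"m.png"); 
    import sys
    save(t["frame"],sys.argv[1],(170,125,420,265),3.2); goto()
E
python3 tray.py t6.png
```

```text
1711.0 [ 16.26993865 183.02453988]
3163.0 [370.56956522 209.41304348]
27667.5 [219.75417299  38.5209914 ]
tray rect 956.4 63.6 1643.3 422.0 ang 89.63436889648438
t 10.1 pos [0.5151 0.2107 0.2317] yawy -0.93 tilt [-4.e-04  0.e+00 -1.e+00] F [ 0.3 -0.7 -3.2] g 0.506
```

View pics/t6.png

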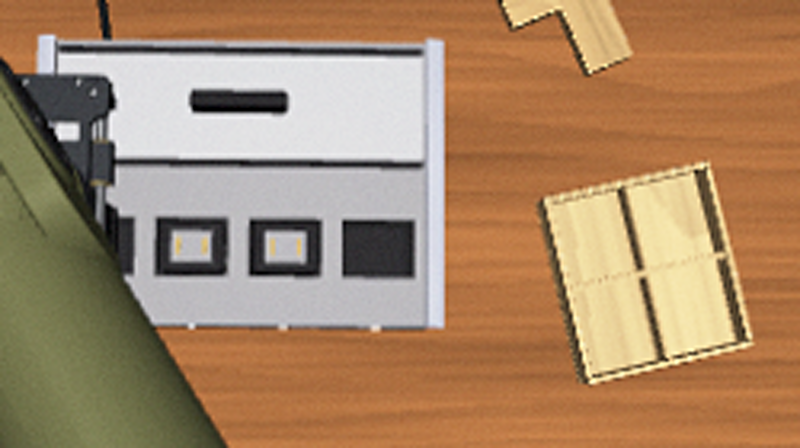

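View pics/m.png

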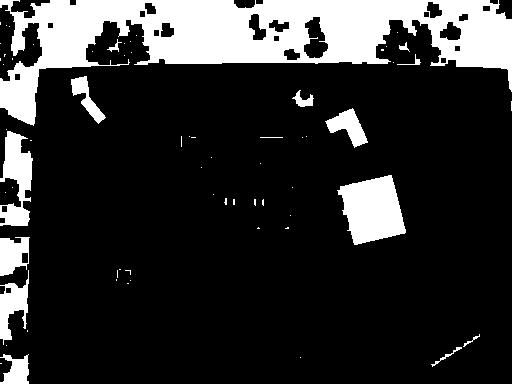

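```bash
python3 - <<'E'
s=open('tray.py').read()
s=s.replace("    for c in cs[-3:]: print(cv2.contourArea(c),c.reshape(-1,2).mean(0))\n","").replace("c=max(cs,key=cv2.contourArea).reshape(-1,2)","c=[c for c in cs if 1500<cv2.contourArea(c)<6000 and 120<c.reshape(-1,2)[:,0].mean()][-1].reshape(-1,2)")
s=s.replace('    return m','''    if a>b: th=ang
    else: th=ang+90
    th=(th+90)%180-90
    C=np.array([cx/1000,cy/1000])+[.0025,.001]; u=np.array([np.cos(np.radians(th)),np.sin(np.radians(th))]); v=np.array([-u[1],u[0]])
    print("C",C.round(4),"yaw",round(th,2))
    for i in (1,-1):
        for j in (1,-1): print("comp",i,j,(C+i*.041*u+j*.0375*v).round(4))
    return m''')
open('tray.py','w').write(s)
E
python3 tray.py t7.png
```

```text
tray rect 492.9 -267.7 172.5 165.9 ang 12.675957679748535
C [ 0.4954 -0.2667] yaw 12.68
comp 1 1 [ 0.5272 -0.2211]
comp 1 -1 [ 0.5436 -0.2943]
comp -1 1 [ 0.4472 -0.2391]
comp -1 -1 [ 0.4636 -0.3123]
t 10.15 pos [0.5147 0.2104 0.2309] yawy -0.93 tilt [-8.0e-04 -1.4e-03 -1.0e+00] F [-0.7  0.1 -3.1] g 0.501
```

```bash
python3 -c "
from h import *
t=get_image('top'); save(t['frame'],'t8.png',(330,165,415,255),7)
s=get_image('scene'); save(s['frame'],'s8.png',(120,190,200,260),9)
print(t['fy'],s['fy'])"
```

```text
392.5702932443661 402.6253098680173
```

View pics/t8.png

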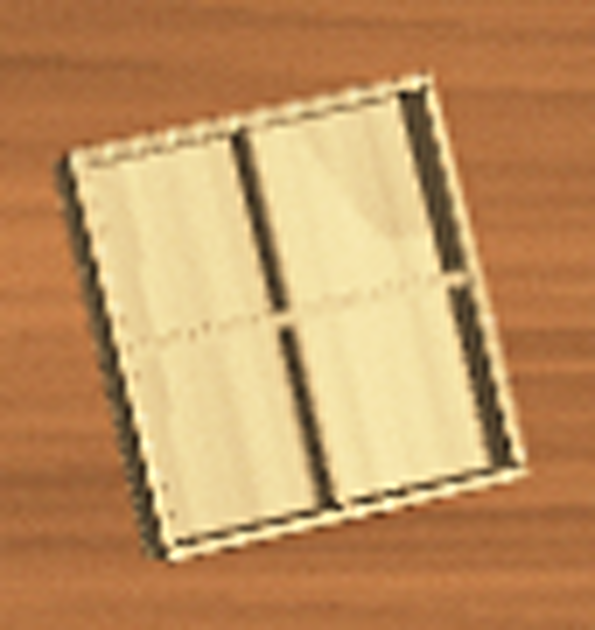

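View pics/s8.png

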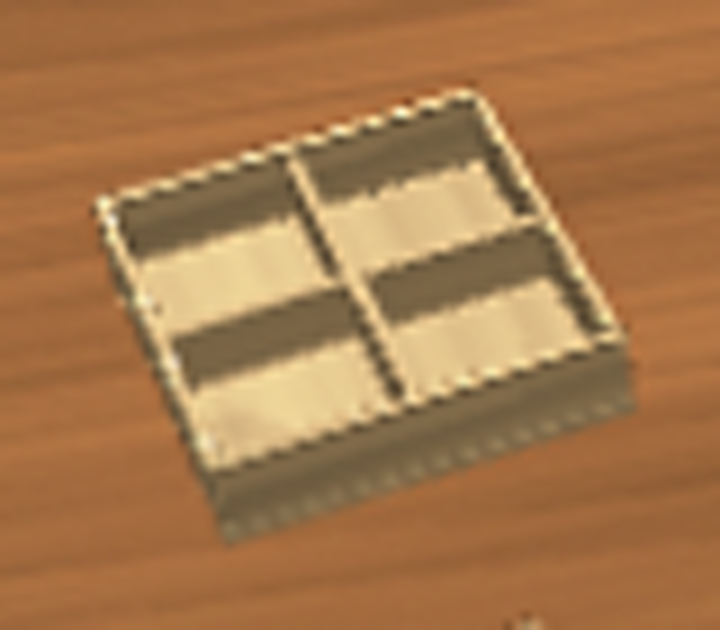

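```bash
python3 -c "
from h import *
t=get_image('top'); s=get_image('scene')
for im,o,k,l in ((t,(330,165),7,[(72,155),(430,73),(527,475),(170,558)]),(s,(120,190),9,[(97,203),(475,90),(628,340),(210,470)])):
  px=[((a+.5)/k-.5+o[0],(b+.5)/k-.5+o[1]) for a,b in l]
  r=onz(im,px,.038)[:,:2]; print(r.round(4),r.mean(0).round(4),np.linalg.norm(np.roll(r,-1,0)-r,axis=1).round(3))
"
```

```text
[[ 0.5591 -0.1787]
 [ 0.5926 -0.329 ]
 [ 0.4273 -0.3643]
 [ 0.3955 -0.2153]] [ 0.4936 -0.2718] [0.154 0.169 0.152 0.168]
[[ 0.4305 -0.3643]
 [ 0.3977 -0.2158]
 [ 0.5648 -0.1777]
 [ 0.595  -0.3288]] [ 0.497  -0.2717] [0.152 0.171 0.154 0.168]
```

```bash
sed -i 's/\[.0025,.001\]/[.003,-.003]/; s/th=(th+90)%180-90/th=(th+90)%180-90-.4/' tray.py; python3 tray.py t9.png; python3 -c "
from h import *
goto((.51,0,.235,4),(.464,-.317,.15,12.3))"
```

```text
tray rect 493.0 -267.6 172.3 165.8 ang 12.57512092590332
C [ 0.496  -0.2706] yaw 12.18
comp 1 1 [ 0.5282 -0.2253]
comp 1 -1 [ 0.544  -0.2986]
comp -1 1 [ 0.448  -0.2426]
comp -1 -1 [ 0.4638 -0.3159]
t 10.4 pos [0.5148 0.2105 0.2308] yawy -0.93 tilt [-5.0e-04 -1.7e-03 -1.0e+00] F [-0.7 -0.2 -2.4] g 0.502
t 10.4 pos [0.5148 0.2105 0.2308] yawy -0.93 tilt [-5.0e-04 -1.7e-03 -1.0e+00] F [-0.7 -0.2 -2.4] g 0.502
  sh [-0.2106 -0.0014 -0.0041] turn [-0.1   0.02 -4.93]
  sh [-0.5282 -0.0421  0.0811] turn [ -0.1    0.02 -13.23]
```

>>> play_rows:
  series: [0,-0.01,0,0,0,0,-0.5,0,-0.035,-0.002,0,0,0,-1,0,-0.07,-0.005,0,0,0,-2,0,-0.108,-0.008,0,0,0,-3,0,-0.146,-0.011,0,0,0,-4,0,-0.184,-0.014,0,0,0,-5,0,-0.222,-0.017,0,0,0,-6,0,-0.26,-0.02,0,0,0,-7,0,-0.295,-0.023,0,0,0,-8,0,-0.32,-0.026,0,0,0,-9]

```text
time: 11.23
position: [0.4831, -0.1128, 0.2314]
tool_rot: [2.063, 2.369, -0.002]
ft_force: [-0.3, -0.1, -3.3]
grip_width: 0.503
```

```bash
python3 tray.py t10.png; python3 -c "
from h import *
goto((.4638,-.3159,.15,12.2))"
```

```text
t 11.28 pos [ 0.482  -0.1184  0.2311] yawy 7.6 tilt [-0.0038 -0.0025 -1.    ] F [-1.  -5.  -3.5] g 0.502
  sh [-0.1931 -0.044   0.0819] turn [-0.15  0.21 -4.6 ]Traceback (most recent call last):
  File "tray.py", line 21, in <module>
    t=get_image("top"); m=tray(t); save(np.dstack([m]*3),"m.png");
                          ~~~~^^^
  File "tray.py", line 8, in tray
    c=[c for c in cs if 1500<cv2.contourArea(c)<6000 and 120<c.reshape(-1,2)[:,0].mean()][-1].reshape(-1,2)
      ~~~~~~~~~~~~~~~~~~~~~~~~~~~~~~~~~~~~~~~~~~~~~~~~~~~~~~~~~~~~~~~~~~~~~~~~~~~~~~~~~~~^^^^
IndexError: list index out of range
```

>>> play_rows:
  series: [0,-0.03,-0.007,0.0,0,0,-0.7,0,-0.065,-0.015,0.01,0,0,-1.5,0,-0.1,-0.023,0.02,0,0,-2.3,0,-0.135,-0.031,0.035,0,0,-3.2,0,-0.165,-0.038,0.055,0,0,-4,0,-0.185,-0.042,0.07,0,0,-4.6,0,-0.193,-0.044,0.08,0.1,0,-4.6,0,-0.193,-0.044,0.08,0.1,0,-4.6,0,-0.193,-0.044,0.08,0.1,0,-4.6]

```text
time: 12.03
position: [0.4679, -0.3043, 0.1513]
tool_rot: [-1.96, -2.451, -0.0]
ft_force: [0.1, 0.6, -2.2]
grip_width: 0.507
```

```bash
python3 -c "
from h import *
t=get_image('scene'); save(t['frame'],'s11.png',(100,145,220,260),6)
goto((.4638,-.3159,.05,12.2))
X=[]
C=np.array([.496,-.2706]);a=np.radians(12.2);u=np.array([np.cos(a),np.sin(a)]);v=np.array([-u[1],u[0]])
px=proj(t,[np.r_[C+i*.085*u+j*.0775*v,.038] for i,j in ((-1,-1),(-1,1),(1,1),(1,-1))]); print(((px-[100,145])*6).round())"
```

```text
t 12.08 pos [ 0.4688 -0.3038  0.1523] yawy 12.8 tilt [ 1.1e-03 -7.0e-04 -1.0e+00] F [ 0.3  0.8 -1.4] g 0.502
  sh [-0.0108 -0.0075  0.1023] turn [-0.04 -0.06  0.6 ]
[[182. 401.]
 [439. 325.]
 [537. 491.]
 [258. 581.]]
```

View pics/s11.png

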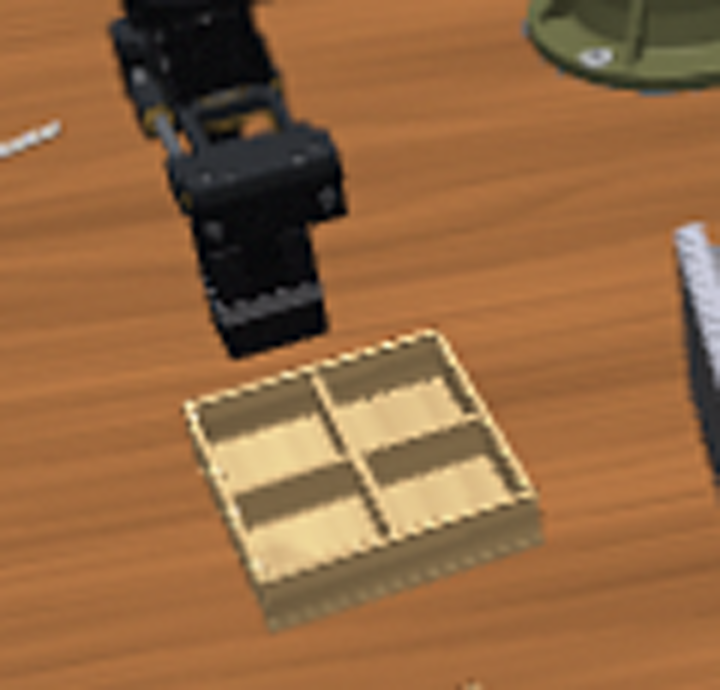

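>>> play_rows:
  series: [0,-0.006,-0.004,0.01,0,0,0.6,0,-0.0108,-0.0075,0.025,0,0,0.6,0,-0.0108,-0.0075,0.04,0,0,0.6,0,-0.0108,-0.0075,0.05,0,0,0.6,0,-0.0108,-0.0075,0.055,0,0,0.6,0,-0.0108,-0.0075,0.055,0,0,0.6]

```text
time: 12.58
position: [0.4624, -0.3171, 0.0959]
tool_rot: [-1.972, -2.442, 0.002]
ft_force: [-0.2, 0.7, -3.0]
grip_width: 0.507
```

```bash
python3 -c "
from h import *
t=get_image('scene'); save(t['frame'],'s12.png',(100,145,220,260),6)
w=get_image('wrist'); save(w['frame'],'w12.png')
goto((.4638,-.3159,.048,12.2))"
```

```text
t 12.68 pos [ 0.4633 -0.318   0.0975] yawy 12.12 tilt [-7.e-04 -1.e-03 -1.e+00] F [-0.1  0.1 -2.6] g 0.501
  sh [0.0019 0.001  0.0494] turn [-0.06  0.04 -0.08]
```

View pics/s12.png

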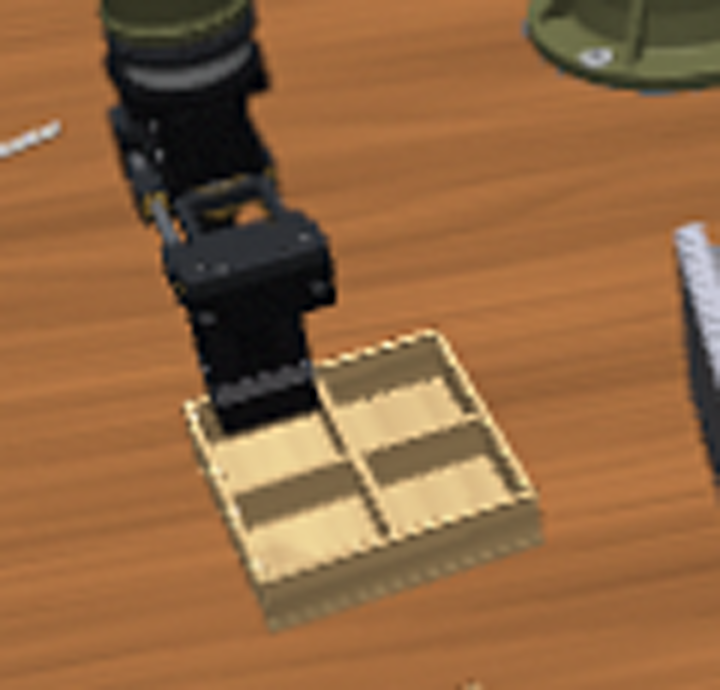

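View pics/w12.png

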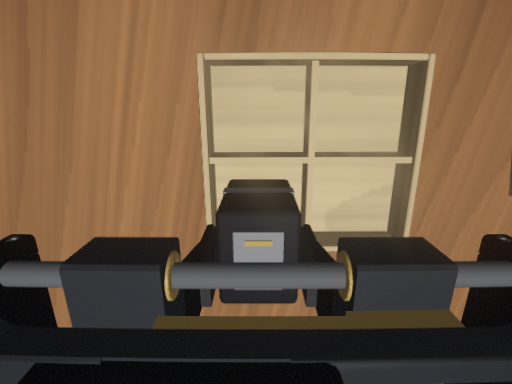

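>>> play_rows:
  series: [0,0.002,0.001,0.012,0,0,0,0,0.002,0.001,0.025,0,0,0,0,0.002,0.001,0.035,0,0,0,0,0.002,0.001,0.042,0,0,0,0,0.002,0.001,0.046,0,0,0,0,0.002,0.001,0.048,0,0,0,0,0.002,0.001,0.049,0,0,0,0,0.002,0.001,0.049,0,0,0]

```text
time: 13.35
position: [0.4625, -0.3157, 0.0489]
tool_rot: [-1.974, -2.44, 0.004]
ft_force: [-5.1, 2.7, 6.9]
grip_width: 0.504
```

>>> play_rows:
  series: [62,0,0,0,0,0,0,62,0,0,0,0,0,0,62,0,0,0,0,0,0,62,0,0,0,0,0,0,62,0,0,0,0,0,0]

```text
time: 13.77
position: [0.4632, -0.3162, 0.0478]
tool_rot: [-1.975, -2.442, 0.002]
ft_force: [0.4, 0.8, -0.4]
grip_width: 0.617
```

>>> play_rows:
  series: [62,0,0,-0.01,0,0,0,62,0,0,-0.025,0,0,0,62,0,0,-0.045,0,0,0,62,0,0,-0.075,0,0,0,62,0,0,-0.11,0,0,0,62,0,0,-0.145,0,0,0,62,0,0,-0.175,0,0,0]

```text
time: 14.35
position: [0.4638, -0.316, 0.2262]
tool_rot: [1.974, 2.442, -0.002]
ft_force: [0.2, -0.3, 0.1]
grip_width: 0.623
```

```bash
python3 -c "
from h import *
t=get_image('scene'); save(t['frame'],'s13.png',(100,145,220,260),6)
p=dock(-.055,.039)
goto((p[0],p[1],.19,-.95),(p[0],p[1],.0855,-.95))"
```

```text
t 14.4 pos [ 0.4666 -0.3176  0.2325] yawy 12.09 tilt [-0.0094  0.0059 -0.9999] F [ 3.2 -0.6  5.1] g 0.62
  sh [0.4304 0.141  0.0393] turn [ 0.4   0.5  13.03]
  sh [0.4314 0.1404 0.1438] turn [ 0.4   0.5  13.03]
```

View pics/s13.png

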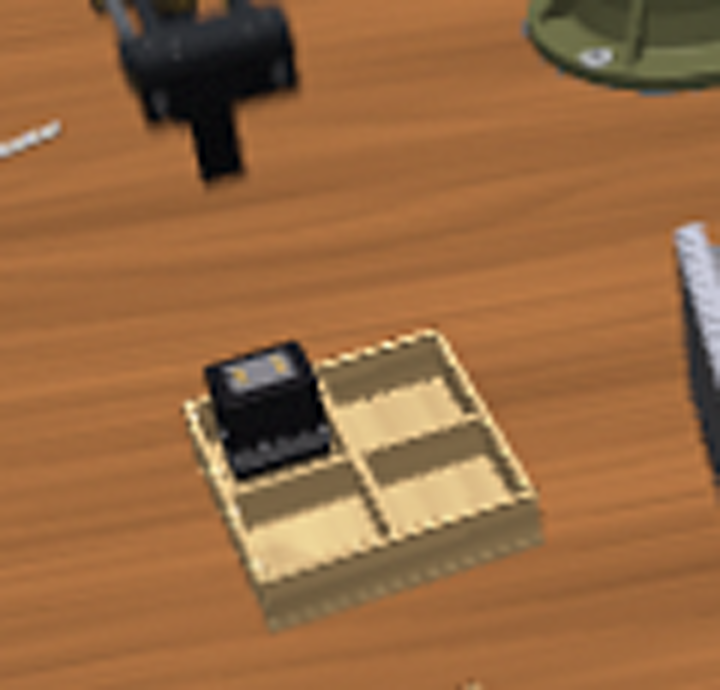

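>>> play_rows:
  series: [0,0.03,0.01,0,0,0,1,0,0.07,0.023,0,0,0,2,0,0.11,0.036,0,0,0,3.3,0,0.15,0.049,0,0,0,4.6,0,0.19,0.062,0,0,0,6,0,0.23,0.075,0,0,0,7.4,0,0.27,0.088,0.005,0,0,8.8,0,0.31,0.101,0.01,0,0,10.2,0,0.35,0.114,0.015,0,0,11.6,0,0.385,0.126,0.02,0,0,13]

```text
time: 15.23
position: [0.506, 0.0889, 0.2034]
tool_rot: [2.24, 2.201, -0.001]
ft_force: [0.9, 0.3, -0.9]
grip_width: 0.023
```

>>> play_rows:
  series: [0,0.03,0.005,0.015,0,0,0,0,0.045,0.01,0.02,0,0,0,0,0.045,0.01,0.02,0,0,0,0,0.045,0.01,0.02,0,0,0]

```text
time: 15.57
position: [0.5165, 0.1323, 0.1826]
tool_rot: [-2.236, -2.205, 0.003]
ft_force: [0.8, 0.1, 0.2]
grip_width: 0.007
```

```bash
python3 -c "
from h import *
p=dock(-.055,.039)
goto((p[0],p[1],.105,-.95),(p[0],p[1],.0865,-.95))"
```

```text
t 15.57 pos [0.5165 0.1323 0.1826] yawy -0.79 tilt [-4.0e-04 -2.4e-03 -1.0e+00] F [0.8 0.1 0.2] g 0.007
  sh [ 0.0001 -0.0016  0.0776] turn [-0.14  0.02  0.16]
  sh [ 0.0002 -0.0016  0.0961] turn [-0.14  0.02  0.16]
```

>>> play_rows:
  series: [0,0,-0.0015,0.02,0,0,0.2,0,0,-0.0015,0.045,0,0,0.2,0,0,-0.0015,0.065,0,0,0.2,0,0,-0.0015,0.078,0,0,0.2,0,0,-0.0015,0.085,0,0,0.2,0,0,-0.0015,0.091,0,0,0.2,0,0,-0.0015,0.095,0,0,0.2,0,0,-0.0015,0.0965,0,0,0.2,0,0,-0.0015,0.0965,0,0,0.2]

```text
time: 16.32
position: [0.517, 0.1304, 0.0901]
tool_rot: [2.242, 2.195, -0.003]
ft_force: [-7.2, -4.5, 21.4]
grip_width: 0.007
```

>>> play_rows:
  series: [0,0,0,-0.01,0,0,0,0,0,0,-0.03,0,0,0,80,0,0,-0.06,0,0,0,80,0,0,-0.085,0,0,0,80,0,0,-0.085,0,0,0,80,0,0,-0.085,0,0,0,80,0,0,-0.085,0,0,0,80,0,0,-0.085,0,0,0,80,0,0,-0.085,0,0,0,80,0,0,-0.085,0,0,0]

```text
time: 17.15
position: [0.5147, 0.1315, 0.1701]
tool_rot: [-2.242, -2.198, 0.004]
ft_force: [0.0, -0.3, 0.6]
grip_width: 0.529
```

```bash
python3 -c "
from h import *
t=get_image('scene'); save(t['frame'],'s14.png',(120,165,340,295),3.6)
p=dock(-.055,.039)
goto((p[0],p[1],.107,-.95))"
```

```text
t 17.2 pos [0.5148 0.1316 0.1703] yawy -1.12 tilt [-3.0e-04 -3.1e-03 -1.0e+00] F [-0.3  0.2  0.2] g 0.578
  sh [0.0008 0.0001 0.0633] turn [-0.18  0.02 -0.17]
```

View pics/s14.png

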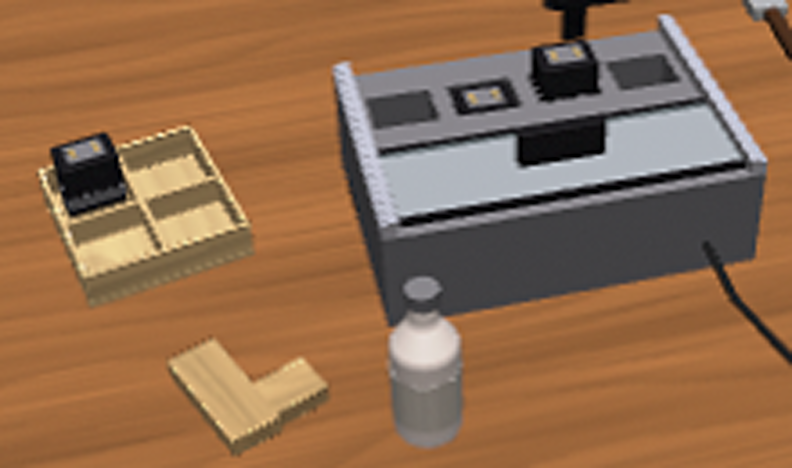

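Pack 2 is up. Descend and grip.

>>> play_rows:
  series: [80,0,0,0,0,0,0,80,0,0,0,0,0,0,80,0,0,0,0,0,0,80,0,0,0.01,0,0,0,80,0,0,0.025,0,0,0,80,0,0,0.04,0,0,0,80,0,0,0.055,0,0,0,80,0,0,0.063,0,0,0,80,0,0,0.063,0,0,0]

```text
time: 17.95
position: [0.5135, 0.1312, 0.1057]
tool_rot: [-2.24, -2.197, 0.007]
ft_force: [-0.3, -0.7, 0.2]
grip_width: 0.799
```

>>> play_rows:
  series: [0,0,0,0,0,0,0,0,0,0,0,0,0,0,0,0,0,0,0,0,0,0,0,0,0,0,0,0,0,0,0,0,0,0,0,0,0,0,0,0,0,0]
  force: 25

```text
time: 18.45
position: [0.5155, 0.1317, 0.1086]
tool_rot: [-2.243, -2.199, 0.001]
ft_force: [-0.6, -0.8, 0.8]
grip_width: 0.501
```

>>> play_rows:
  series: [0,0,0,-0.01,0,0,0,0,0,0,-0.025,0,0,0,0,0,0,-0.045,0,0,0,0,0,0,-0.065,0,0,0,0,0,0,-0.085,0,0,0,0,0,0,-0.105,0,0,0,0,0,0,-0.12,0,0,0,0,0,0,-0.125,0,0,0,0,0,0,-0.125,0,0,0]

```text
time: 19.2
position: [0.516, 0.1319, 0.2345]
tool_rot: [2.243, 2.199, 0.0]
ft_force: [0.7, 0.3, -2.1]
grip_width: 0.505
```

```bash
python3 -c "
from h import *
t=get_image('scene'); save(t['frame'],'s15.png',(120,145,340,275),3.6)
C=np.array([.496,-.2706]);a=np.radians(12.2);u=np.array([np.cos(a),np.sin(a)]);v=np.array([-u[1],u[0]])
px=proj(t,[np.r_[C+i*.085*u+j*.0775*v,.038] for i,j in ((-1,-1),(-1,1),(1,1),(1,-1))]); print(((px-[120,145])*3.6).round())
goto((.448,-.2426,.15,12.2))"
```

```text
[[ 37. 241.]
 [191. 195.]
 [250. 295.]
 [ 83. 349.]]
t 19.25 pos [0.5153 0.1316 0.2332] yawy -1.13 tilt [-7.0e-04 -1.3e-03 -1.0e+00] F [ 0.5  0.6 -2.2] g 0.507
  sh [-0.3754 -0.0598  0.0835] turn [ -0.08   0.03 -13.33]
```

View pics/s15.png

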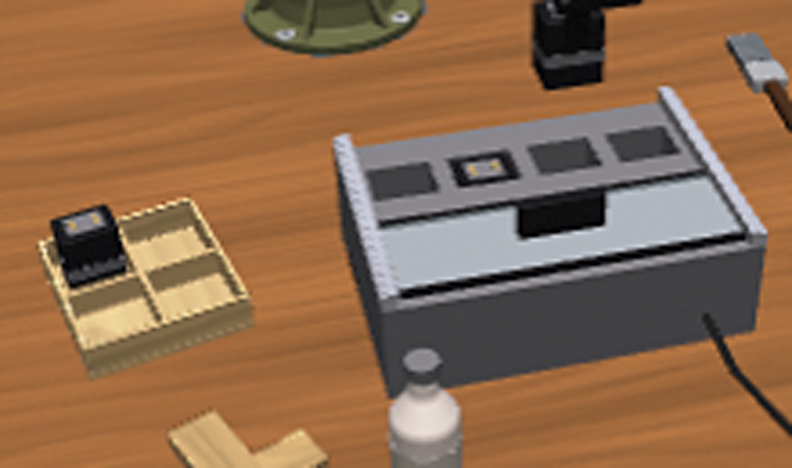

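>>> play_rows:
  series: [0,-0.01,0,0,0,0,-0.5,0,-0.035,0,0,0,0,-1.5,0,-0.073,0.002,0,0,0,-3,0,-0.111,0.005,0,0,0,-4.5,0,-0.149,0.008,0,0,0,-6,0,-0.187,0.011,0,0,0,-7.5,0,-0.225,0.014,0,0,0,-9,0,-0.263,0.017,0,0,0,-10.5,0,-0.301,0.02,0,0,0,-12,0,-0.335,0.023,0,0,0,-13.3]

```text
time: 20.08
position: [0.5303, -0.2064, 0.2313]
tool_rot: [-1.971, -2.441, 0.005]
ft_force: [0.7, 0.8, -2.3]
grip_width: 0.505
```

```bash
python3 -c "
from h import *
goto((.544,-.2986,.15,12.2))"
```

```text
t 20.08 pos [ 0.5303 -0.2064  0.2313] yawy 12.16 tilt [ 0.001  -0.0045 -1.    ] F [ 0.7  0.8 -2.3] g 0.505
  sh [-0.0931 -0.0057  0.0812] turn [-0.26 -0.06 -0.04]
```

>>> play_rows:
  series: [0,-0.03,-0.002,0.0,0,0,0,0,-0.06,-0.004,0.01,0,0,0,0,-0.082,-0.006,0.03,0,0,0,0,-0.093,-0.006,0.055,0,0,0,0,-0.093,-0.006,0.08,0,0,0,0,-0.093,-0.006,0.1,0,0,0,0,-0.093,-0.006,0.12,0,0,0,0,-0.093,-0.006,0.13,0,0,0,0,-0.093,-0.006,0.13,0,0,0,0,-0.093,-0.006,0.13,0,0,0]

```text
time: 20.92
position: [0.5447, -0.2956, 0.1024]
tool_rot: [-1.971, -2.442, 0.002]
ft_force: [0.5, 1.0, -1.4]
grip_width: 0.505
```

```bash
python3 -c "
from h import *
t=get_image('scene'); save(t['frame'],'s16.png',(100,145,220,260),5)
w=get_image('wrist'); save(w['frame'],'w16.png')
goto((.544,-.2986,.0495,12.2))"
```

```text
t 21.02 pos [ 0.5461 -0.2962  0.1044] yawy 12.18 tilt [-1.3e-03 -3.0e-04 -1.0e+00] F [-0.  -0.1 -2.1] g 0.505
  sh [-0.0019 -0.0025  0.0549] turn [-0.02  0.07 -0.02]
```

View pics/s16.png

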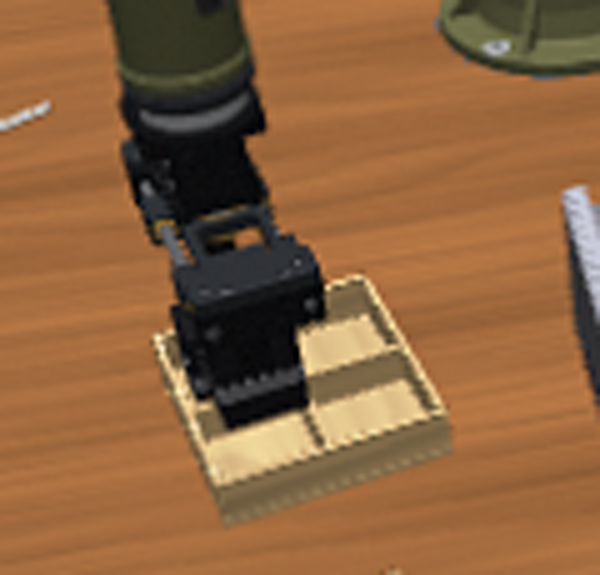

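View pics/w16.png

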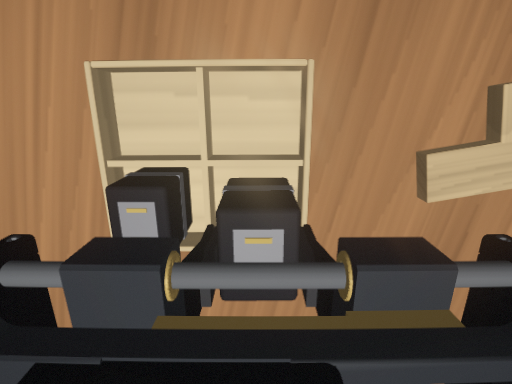

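>>> play_rows:
  series: [0,-0.001,-0.001,0.012,0,0,0,0,-0.001,-0.001,0.027,0,0,0,0,-0.001,-0.001,0.039,0,0,0,0,-0.001,-0.001,0.047,0,0,0,0,-0.001,-0.001,0.051,0,0,0,0,-0.001,-0.001,0.053,0,0,0,0,-0.001,-0.001,0.0545,0,0,0,0,-0.001,-0.001,0.0545,0,0,0,0,-0.001,-0.001,0.0545,0,0,0]

```text
time: 21.77
position: [0.5447, -0.2973, 0.0502]
tool_rot: [-1.973, -2.444, 0.003]
ft_force: [-3.1, 1.1, 6.1]
grip_width: 0.508
```

Contact (6 N up). Release and retreat.

>>> play_rows:
  series: [62,0,0,0,0,0,0,62,0,0,0,0,0,0,62,0,0,0,0,0,0,62,0,0,0,0,0,0,62,0,0,0,0,0,0]

```text
time: 22.18
position: [0.5446, -0.2972, 0.0487]
tool_rot: [-1.973, -2.444, 0.002]
ft_force: [0.3, 0.1, -0.0]
grip_width: 0.616
```

>>> play_rows:
  series: [62,0,0,-0.01,0,0,0,62,0,0,-0.025,0,0,0,62,0,0,-0.045,0,0,0,62,0,0,-0.075,0,0,0,62,0,0,-0.11,0,0,0,62,0,0,-0.14,0,0,0,62,0,0,-0.155,0,0,0,62,0,0,-0.16,0,0,0]

```text
time: 22.85
position: [0.5466, -0.2976, 0.2134]
tool_rot: [1.97, 2.44, -0.001]
ft_force: [-0.0, 0.5, 0.1]
grip_width: 0.62
```

```bash
python3 -c "
from h import *
t=get_image('scene'); save(t['frame'],'s17.png',(100,145,220,260),5)
p=dock(-.055,-.039)
goto((p[0],p[1],.18,-.95))"
```

```text
t 22.9 pos [ 0.5461 -0.2975  0.2122] yawy 12.17 tilt [-0.0037  0.0019 -1.    ] F [ 0.6  0.4 -0.5] g 0.622
  sh [0.351  0.0422 0.031 ] turn [ 0.13  0.2  13.12]
```

View pics/s17.png

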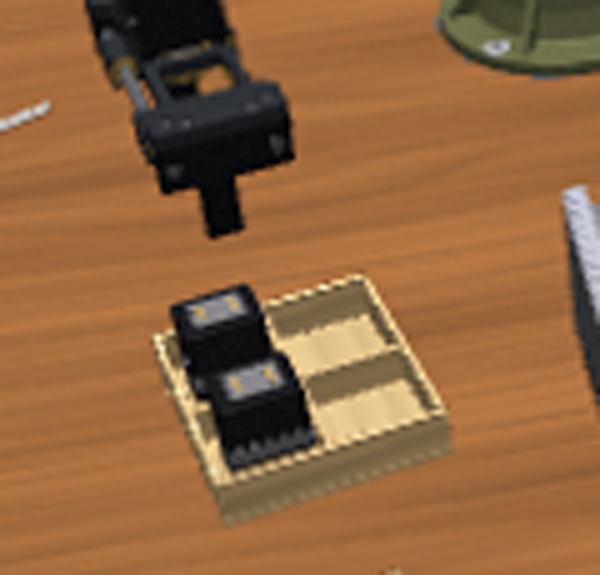

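Both packs stand in their own compartments. Next, well 1.

>>> play_rows:
  series: [0,0.02,0.002,0,0,0,0.6,0,0.055,0.006,0,0,0,2,0,0.092,0.011,0,0,0,3.4,0,0.13,0.015,0,0,0,4.9,0,0.168,0.02,0.002,0,0,6.3,0,0.206,0.025,0.005,0,0,7.7,0,0.244,0.03,0.01,0,0,9.2,0,0.282,0.034,0.015,0,0,10.6,0,0.32,0.038,0.02,0,0,12,0,0.351,0.042,0.03,0,0,13.1]

```text
time: 23.73
position: [0.5105, 0.0579, 0.1779]
tool_rot: [-2.238, -2.203, 0.003]
ft_force: [1.0, 0.2, -0.5]
grip_width: 0.02
```

>>> play_rows:
  series: [0,0,0,0,0,0,0,0,0,0,0,0,0,0,0,0,0,0,0,0,0]

```text
time: 23.98
position: [0.5111, 0.054, 0.1776]
tool_rot: [-2.238, -2.202, 0.005]
ft_force: [-1.0, -0.1, -0.5]
grip_width: 0.007
```

```bash
python3 -c "
from h import *
p=dock(-.055,-.039)
goto((p[0],p[1],.105,-.95),(p[0],p[1],.0865,-.95))"
```

```text
t 23.98 pos [0.5111 0.054  0.1776] yawy -0.93 tilt [-9.0e-04 -3.5e-03 -1.0e+00] F [-1.  -0.1 -0.5] g 0.007
  sh [0.0005 0.0025 0.0726] turn [-0.2   0.05  0.02]
  sh [0.0005 0.0026 0.0911] turn [-0.2   0.05  0.02]
```

>>> play_rows:
  series: [0,0.0005,0.0025,0.02,0,0,0,0,0.0005,0.0025,0.042,0,0,0,0,0.0005,0.0025,0.06,0,0,0,0,0.0005,0.0025,0.073,0,0,0,0,0.0005,0.0025,0.08,0,0,0,0,0.0005,0.0025,0.086,0,0,0,0,0.0005,0.0025,0.09,0,0,0,0,0.0005,0.0025,0.0915,0,0,0,0,0.0005,0.0025,0.0915,0,0,0]

```text
time: 24.73
position: [0.5154, 0.0542, 0.0901]
tool_rot: [2.239, 2.201, -0.003]
ft_force: [-6.3, -2.7, 17.2]
grip_width: 0.008
```

>>> play_rows:
  series: [0,0,0,-0.01,0,0,0,0,0,0,-0.03,0,0,0,80,0,0,-0.06,0,0,0,80,0,0,-0.085,0,0,0,80,0,0,-0.085,0,0,0,80,0,0,-0.085,0,0,0,80,0,0,-0.085,0,0,0,80,0,0,-0.085,0,0,0,80,0,0,-0.085,0,0,0,80,0,0,-0.085,0,0,0]

```text
time: 25.57
position: [0.5136, 0.0553, 0.1712]
tool_rot: [-2.238, -2.202, 0.004]
ft_force: [0.1, 0.4, -0.5]
grip_width: 0.526
```

```bash
python3 -c "
from h import *
t=get_image('scene'); save(t['frame'],'s18.png',(120,165,340,295),3.6)
p=dock(-.055,-.039)
goto((p[0],p[1],.107,-.95))"
```

```text
t 25.62 pos [0.5137 0.0553 0.1713] yawy -0.92 tilt [-1.0e-04 -3.1e-03 -1.0e+00] F [-0.6  0.1  0. ] g 0.573
  sh [-0.0009 -0.0001  0.0643] turn [-0.18  0.01  0.03]
```

View pics/s18.png

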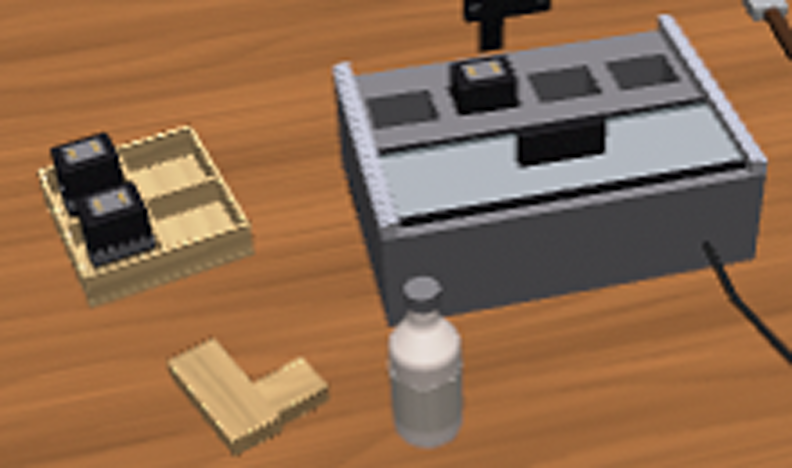

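Pack 1 is up; tray still in place.

>>> play_rows:
  series: [80,0,0,0,0,0,0,80,0,0,0,0,0,0,80,0,0,0,0,0,0,80,0,0,0.01,0,0,0,80,0,0,0.025,0,0,0,80,0,0,0.04,0,0,0,80,0,0,0.055,0,0,0,80,0,0,0.064,0,0,0,80,0,0,0.064,0,0,0]

```text
time: 26.37
position: [0.5122, 0.0551, 0.1056]
tool_rot: [-2.236, -2.201, 0.007]
ft_force: [-0.7, 0.1, -0.1]
grip_width: 0.802
```

>>> play_rows:
  series: [0,0,0,0,0,0,0,0,0,0,0,0,0,0,0,0,0,0,0,0,0,0,0,0,0,0,0,0,0,0,0,0,0,0,0,0,0,0,0,0,0,0]
  force: 25

```text
time: 26.87
position: [0.5144, 0.0553, 0.1086]
tool_rot: [-2.239, -2.203, 0.001]
ft_force: [-0.1, 0.0, 0.7]
grip_width: 0.504
```

>>> play_rows:
  series: [0,0,0,-0.01,0,0,0,0,0,0,-0.025,0,0,0,0,0,0,-0.045,0,0,0,0,0,0,-0.065,0,0,0,0,0,0,-0.085,0,0,0,0,0,0,-0.105,0,0,0,0,0,0,-0.12,0,0,0,0,0,0,-0.125,0,0,0,0,0,0,-0.125,0,0,0]

```text
time: 27.62
position: [0.5149, 0.0555, 0.2345]
tool_rot: [2.239, 2.203, -0.0]
ft_force: [0.2, 0.5, -3.0]
grip_width: 0.501
```

```bash
python3 -c "
from h import *
t=get_image('scene'); save(t['frame'],'s19.png',(120,145,340,275),3.6)
goto((.5282,-.2253,.12,12.2))"
```

```text
t 27.67 pos [0.5141 0.0553 0.2331] yawy -0.93 tilt [-7.0e-04 -1.5e-03 -1.0e+00] F [ 0.  -0.2 -3.3] g 0.505
  sh [-0.2803  0.0188  0.1133] turn [ -0.09   0.03 -13.13]
```

View pics/s19.png

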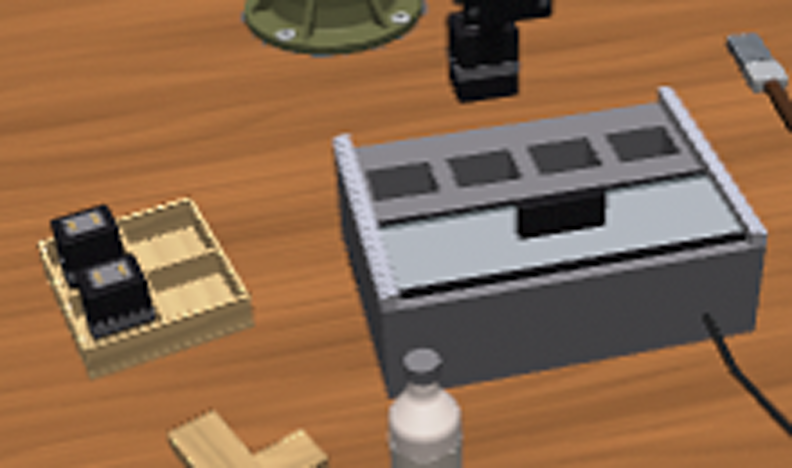

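>>> play_rows:
  series: [0,-0.01,0.001,0,0,0,-0.5,0,-0.035,0.003,0,0,0,-1.6,0,-0.073,0.005,0,0,0,-3.4,0,-0.111,0.007,0,0,0,-5.2,0,-0.149,0.01,0,0,0,-7,0,-0.187,0.012,0,0,0,-8.8,0,-0.225,0.015,0.0,0,0,-10.5,0,-0.255,0.017,0.0,0,0,-12,0,-0.273,0.018,0.01,0,0,-13.1,0,-0.28,0.0188,0.03,0,0,-13.1]

```text
time: 28.5
position: [0.5282, -0.2302, 0.2029]
tool_rot: [1.979, 2.438, -0.004]
ft_force: [0.8, 0.1, -3.4]
grip_width: 0.502
```

```bash
python3 -c "
from h import *
goto((.5282,-.2253,.105,12.2))"
```

```text
t 28.5 pos [ 0.5282 -0.2302  0.2029] yawy 11.87 tilt [-0.0023 -0.0012 -1.    ] F [ 0.8  0.1 -3.4] g 0.502
  sh [0.0051 0.0011 0.0979] turn [-0.07  0.13 -0.33]
```

>>> play_rows:
  series: [0,0.002,0,0.02,0,0,0,0,0.002,0,0.045,0,0,0,0,0.002,0,0.07,0,0,0,0,0.002,0,0.088,0,0,0,0,0.002,0,0.097,0,0,0,0,0.002,0,0.097,0,0,0,0,0.002,0,0.097,0,0,0]

```text
time: 29.08
position: [0.5275, -0.2227, 0.1056]
tool_rot: [-1.972, -2.443, 0.002]
ft_force: [0.3, -1.1, -2.2]
grip_width: 0.503
```

```bash
python3 -c "
from h import *
t=get_image('scene'); save(t['frame'],'s20.png',(100,145,220,260),5)
w=get_image('wrist'); save(w['frame'],'w20.png')
goto((.5282,-.2253,.0495,12.2))"
```

```text
t 29.18 pos [ 0.5288 -0.2232  0.1074] yawy 12.17 tilt [-1.2e-03 -2.0e-04 -1.0e+00] F [ 0.5  0.7 -2. ] g 0.5
  sh [-0.0018 -0.001   0.0579] turn [-0.01  0.07 -0.03]
```

View pics/s20.png

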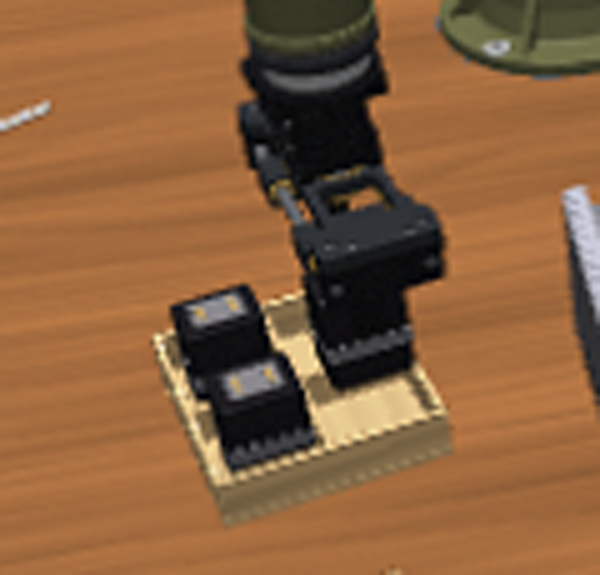

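View pics/w20.png

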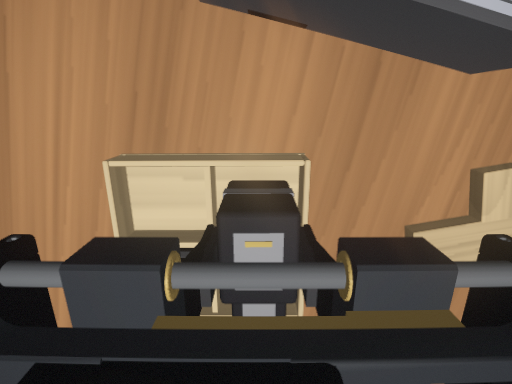

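>>> play_rows:
  series: [0,-0.0015,0,0.012,0,0,0,0,-0.0015,0,0.028,0,0,0,0,-0.0015,0,0.041,0,0,0,0,-0.0015,0,0.05,0,0,0,0,-0.0015,0,0.054,0,0,0,0,-0.0015,0,0.056,0,0,0,0,-0.0015,0,0.0573,0,0,0,0,-0.0015,0,0.0573,0,0,0,0,-0.0015,0,0.0573,0,0,0]

```text
time: 29.93
position: [0.5282, -0.2245, 0.0502]
tool_rot: [-1.973, -2.444, 0.003]
ft_force: [-3.8, 1.8, 7.3]
grip_width: 0.504
```

>>> play_rows:
  series: [62,0,0,0,0,0,0,62,0,0,0,0,0,0,62,0,0,0,0,0,0,62,0,0,0,0,0,0,62,0,0,0,0,0,0]

```text
time: 30.35
position: [0.5283, -0.2246, 0.049]
tool_rot: [-1.973, -2.444, 0.002]
ft_force: [-0.3, 0.1, 0.9]
grip_width: 0.615
```

>>> play_rows:
  series: [62,0,0,-0.01,0,0,0,62,0,0,-0.025,0,0,0,62,0,0,-0.045,0,0,0,62,0,0,-0.075,0,0,0,62,0,0,-0.11,0,0,0,62,0,0,-0.14,0,0,0,62,0,0,-0.165,0,0,0,62,0,0,-0.175,0,0,0,62,0,0,-0.175,0,0,0]

```text
time: 31.1
position: [0.5301, -0.2248, 0.2272]
tool_rot: [1.97, 2.441, -0.001]
ft_force: [-0.3, 0.8, 0.1]
grip_width: 0.617
```

```bash
python3 -c "
from h import *
t=get_image('scene'); save(t['frame'],'s21.png',(100,145,220,260),5)
goto((.632,.091,.22,-.95))"
```

```text
t 31.15 pos [ 0.5289 -0.2245  0.2248] yawy 12.17 tilt [-1.6e-03 -3.0e-04 -1.0e+00] F [-0.9 -0.8 -1.1] g 0.622
  sh [0.2867 0.1673 0.0043] turn [-1.000e-02  9.000e-02  1.312e+01]
```

View pics/s21.png

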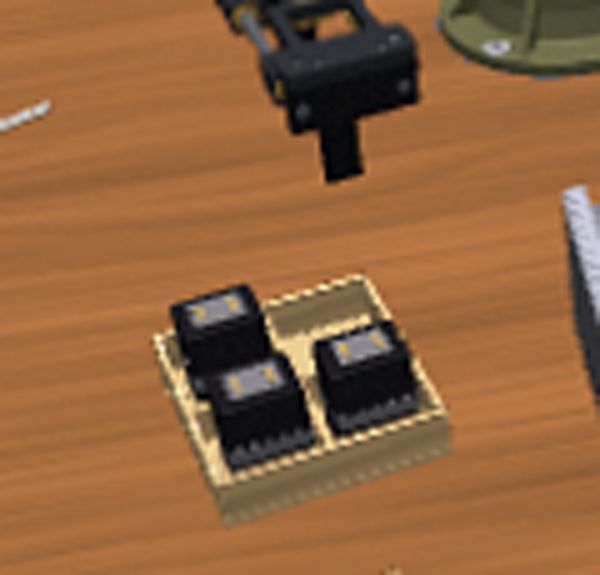

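Three packs placed. Now to the cover handle.

>>> play_rows:
  series: [55,0.015,0.008,0,0,0,0.7,55,0.045,0.026,0,0,0,2,55,0.078,0.045,0,0,0,3.5,55,0.111,0.065,0,0,0,5,55,0.144,0.084,0,0,0,6.6,55,0.177,0.103,0,0,0,8.1,55,0.21,0.122,0,0,0,9.6,55,0.243,0.142,0,0,0,11.1,55,0.27,0.158,0,0,0,12.4,55,0.287,0.167,0.005,0,0,13.1]

```text
time: 31.98
position: [0.6306, 0.0964, 0.2167]
tool_rot: [-2.232, -2.205, 0.002]
ft_force: [-0.0, -0.0, 0.4]
grip_width: 0.551
```

>>> play_rows:
  series: [55,0,0,0,0,0,0,55,0,0,0,0,0,0,55,0,0,0,0,0,0]

```text
time: 32.23
position: [0.6304, 0.0899, 0.2167]
tool_rot: [-2.238, -2.201, 0.007]
ft_force: [-1.2, -0.7, -0.3]
grip_width: 0.55
```

```bash
python3 -c "
from h import *
t=get_image('scene'); save(t['frame'],'s22.png',(120,145,340,275),3.6)
goto((.632,.091,.121,-.95))"
```

```text
t 32.28 pos [0.6307 0.0892 0.2172] yawy -1.04 tilt [-0.0018 -0.0039 -1.    ] F [0.8 0.3 0.1] g 0.55
  sh [0.0019 0.0017 0.0962] turn [-0.22  0.1  -0.09]
```

View pics/s22.png

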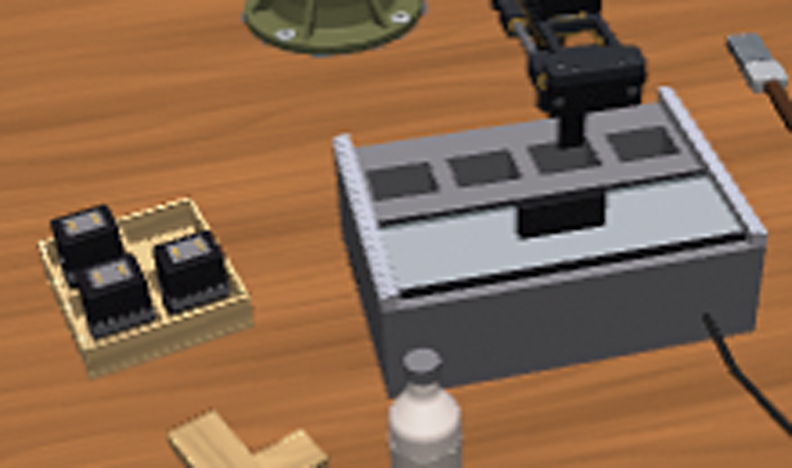

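>>> play_rows:
  series: [55,0.002,0.0017,0.02,0,0,0,55,0.002,0.0017,0.045,0,0,0,55,0.002,0.0017,0.07,0,0,0,55,0.002,0.0017,0.088,0,0,0,55,0.002,0.0017,0.096,0,0,0,55,0.002,0.0017,0.096,0,0,0]

```text
time: 32.78
position: [0.6313, 0.0909, 0.1202]
tool_rot: [-2.24, -2.199, 0.008]
ft_force: [-0.2, 0.5, 0.2]
grip_width: 0.548
```

>>> play_rows:
  series: [0,0,0,0,0,0,0,0,0,0,0,0,0,0,0,0,0,0,0,0,0,0,0,0,0,0,0,0,0,0,0,0,0,0,0,0,0,0,0,0,0,0]
  force: 20

```text
time: 33.28
position: [0.6329, 0.0934, 0.1231]
tool_rot: [-2.239, -2.203, 0.002]
ft_force: [-1.7, 0.0, 1.9]
grip_width: 0.179
```

>>> play_rows:
  series: [0,0,-0.01,0,0,0,0,0,0,-0.025,0,0,0,0,0,0,-0.04,0,0,0,0,0,0,-0.055,0,0,0,0,0,0,-0.07,0,0,0,0,0,0,-0.085,0,0,0,0,0,0,-0.1,0,0,0,0,0,0,-0.11,0,0,0,0,0,0,-0.113,0,0,0,0,0,0,-0.113,0,0,0,0]

```text
time: 34.12
position: [0.5189, 0.095, 0.1229]
tool_rot: [-2.239, -2.203, 0.004]
ft_force: [-1.1, -0.2, 0.1]
grip_width: 0.158
```

>>> play_rows:
  series: [0,0,-0.004,0,0,0,0,0,0,-0.007,0,0,0,0,0,0,-0.01,0,0,0,0,0,0,-0.01,0,0,0,0,0,0,-0.01,0,0,0,0]

```text
time: 34.53
position: [0.512, 0.0951, 0.1229]
tool_rot: [2.239, 2.202, 0.004]
ft_force: [6.4, 0.0, -6.1]
grip_width: 0.159
```

>>> play_rows:
  series: [0,0,-0.003,0,0,0,0,0,0,-0.003,0,0,0,0,0,0,-0.003,0,0,0,0]

```text
time: 34.78
position: [0.512, 0.0951, 0.123]
tool_rot: [2.237, 2.199, 0.013]
ft_force: [17.0, 0.6, -14.2]
grip_width: 0.157
```

>>> play_rows:
  series: [0,0,0.003,0,0,0,0,0,0,0.004,0,0,0,0,45,0,0.004,0,0,0,0,45,0,0.004,0,0,0,0,45,0,0.004,0,0,0,0,45,0,0.004,0,0,0,0,45,0,0.004,0,0,0,0]

```text
time: 35.37
position: [0.5103, 0.0954, 0.1227]
tool_rot: [-2.238, -2.203, 0.003]
ft_force: [-0.8, -0.2, 0.4]
grip_width: 0.415
```

>>> play_rows:
  series: [45,0,0,-0.02,0,0,0,45,0,0,-0.05,0,0,0,45,0,0,-0.08,0,0,0,45,-0.02,0,-0.11,0,0,0,45,-0.05,0,-0.13,0,0,0,45,-0.085,0,-0.14,0,0,0,45,-0.12,0,-0.14,0,0,0,45,-0.155,0,-0.14,0,0,0,45,-0.19,0,-0.14,0,0,0,45,-0.22,0,-0.14,0,0,0]

```text
time: 36.2
position: [0.5068, -0.1273, 0.2631]
tool_rot: [-2.241, -2.201, 0.003]
ft_force: [0.3, -0.2, 0.0]
grip_width: 0.451
```

```bash
python3 -c "
from h import *
t=get_image('top'); save(t['frame'],'t23.png',(170,85,420,265),3.2)
s=get_image('scene'); save(s['frame'],'s23.png',(120,165,340,295),3.6)
goto()"
```

```text
t 36.3 pos [ 0.5061 -0.1315  0.2623] yawy -1.49 tilt [-0.0024 -0.0031 -1.    ] F [-0.4 -1.3 -0.3] g 0.447
```

View pics/t23.png

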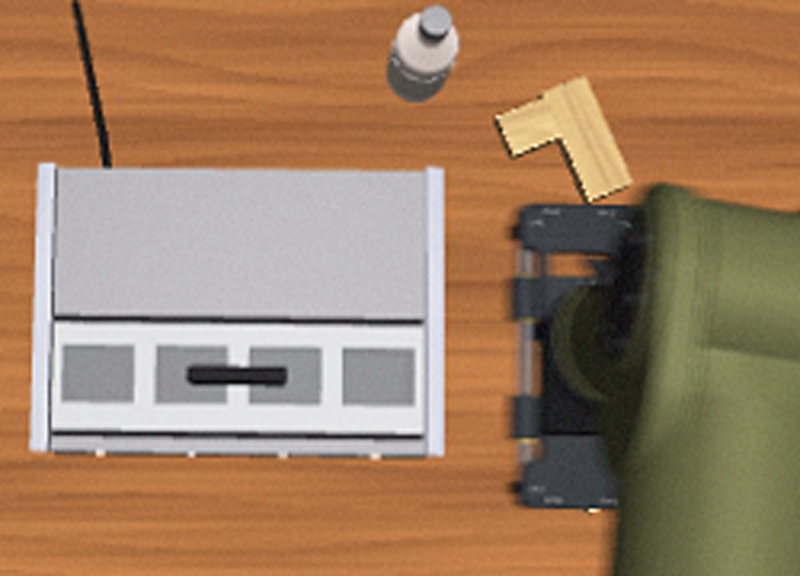

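View pics/s23.png

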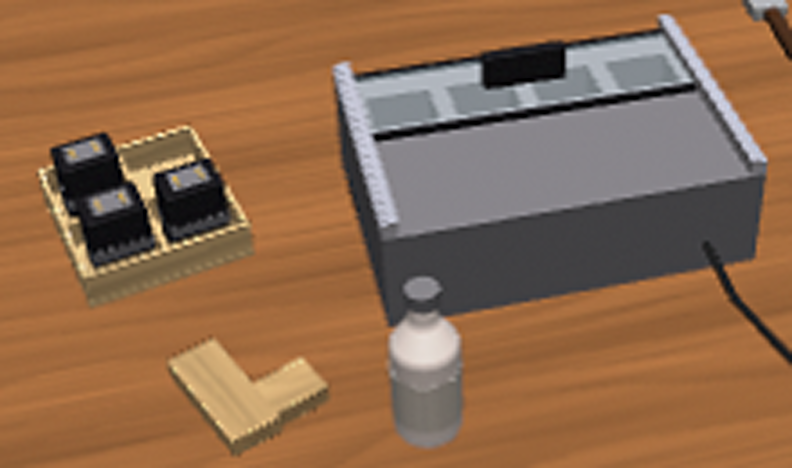

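```bash
python3 -c "
from h import *
t=get_image('top'); save(t['frame'],'t24.png',(170,170,320,240),5)
f=lambda a,b:((a+.5)/3.2-.5+170,(b+.5)/3.2-.5+85)
print(onz(t,[f(237,376)],.145), .5665-.0575, onz(t,[f(237,430),f(237,322)],.109))
goto()"
```

```text
[[0.50905586 0.09317049 0.145     ]] 0.509 [[0.46684737 0.09404706 0.109     ]
 [0.55640592 0.09383073 0.109     ]]
t 36.35 pos [ 0.5066 -0.1277  0.2624] yawy -1.26 tilt [-2.0e-04 -2.8e-03 -1.0e+00] F [ 0.4  0.6 -1.1] g 0.45
```

View pics/t24.png

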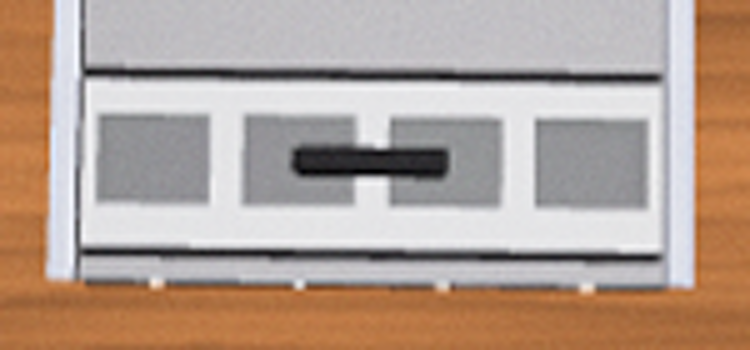

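>>> play_rows:
  series: [45,0,0,-0.03,0,0,0,45,0,0,-0.04,0,0,0,45,0,0,-0.04,0,0,0,45,0,0,-0.04,0,0,0,45,0,0,-0.04,0,0,0]

```text
time: 36.77
position: [0.5072, -0.1238, 0.302]
tool_rot: [-2.237, -2.204, 0.003]
ft_force: [-0.8, 0.0, -0.2]
grip_width: 0.448
```

```bash
python3 -c "
from h import *
goto(); s=get_image('scene'); save(s['frame'],'s25.png'); print(close_job())"
```

```text
t 36.77 pos [ 0.5072 -0.1238  0.302 ] yawy -0.85 tilt [-3.0e-04 -2.7e-03 -1.0e+00] F [-0.8  0.  -0.2] g 0.448
the job is handed in; nothing more can be done
None
```

View pics/s25.png

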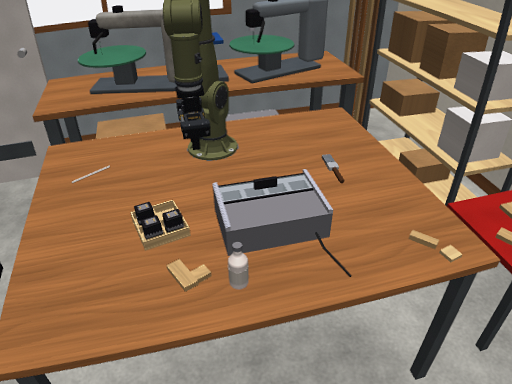

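The job is handed in, at about 37 s of the 210 s allowed. I slid the cover open to its stop and took out the three packs that were in the dock (3, 2, 1; well 0 was empty from the start). Each pack was set upright in its own tray compartment, and the cover was then slid back to its shut stop.

**Last checks:**
- **Dock:** all four wells look empty in the last pictures.
- **Packs and tray:** the packs stand upright in three separate compartments, and I saw no sign that the tray had moved.
- **Cover:** the gripper travelled 120 mm between the two stops. After release, the handle measured at dock x = 0.509 m in the top camera, and 0.509 m is expected when shut.
- **Bystanders:** the glue bottle, offcut and brush look undisturbed. I judged this by eye, not by measuring.
- **Robot:** the arm is clear of everything, with wrist force near zero.

**Disagreements:**
- **Camera against arm:** the top camera read about 2.5 mm short in x compared with the cover's open stop felt by the arm, so I used corrected values.
- **Peak force:** the highest wrist force I saw was about 43 N, for a moment, when pressing pack 3 to its stop with the closed fingertips. This is well under the 120 N wrist limit. The 40 N limit applies to the arm and gripper body, which did not seem to touch anything.

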